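# Walk the heavy hot plate back into the appliance garage and shut the door

### The job

The heavy hot plate was left sticking out of the steel appliance garage, so the door cannot be shut. Walk it straight back in with pushes on its two front corners in turn, never on its plastic control panel, staying within about fifteen degrees of square and clear of the door frame and the small things standing by, until its back rests gently against both rubber buffers. Then swing the door fully shut.

Things in the scene. Friction and masses are not known exactly. Their poses are not given: they have to be found in the camera images.
- hotplate: Heavy hot plate, 3.0 to 4.2 kg: a steel box 270 deep (x) x 320 wide (y), sides from 10 to 74 mm above the counter, on four rubber feet 10 mm high at x +-90, y +-135 mm, with a round cast-iron plate (220 mm across, top at 89 mm) on top. Origin: on the counter under its middle. x points from its front to its back (into the garage), y to its left, z up.
- panel: The hot plate's black plastic control panel with a rotary knob, in the middle of its front face: 150 mm wide (y +-75 mm of the hot plate), 52 mm high, 8 mm proud, the knob 26 mm proud. Not to be pushed or leaned on. Origin: centre of its back, on the steel front, 42 mm up. Axes as the hot plate's.
- front_left (a point): Point on the hot plate's steel front face (x = -135 mm), 120 mm left of its middle and 35 mm above the counter: the left front corner area, plain steel from y = 80 to 155 mm. Pushing here turns the hot plate about its far side with about 11 to 22 N (mass and friction vary; more if the fingers bear down as they push); sliding it square would take 15 to 29 N.
- front_right (a point): The same at the right front corner (y = -120 mm of the hot plate).
- garage: Low brushed-steel appliance garage, fixed, 720 wide x 385 deep x 236 mm high, open below: the grey laminate counter is its floor. Origin: on the counter in the middle of the doorway, in the outer plane of the front panels; x points straight into the garage, y to its left, z up. The doorway is 440 mm wide (y +-220) and 202 mm high. Walls are 8 mm sheet, the back wall's inner face is at x = 377 mm.
- buffers: Stop rail fixed on the counter in the garage, central and square to it, 50 mm high, with two round rubber buffers 28 mm across at y +-120 mm, 35 mm up, their faces at x = 270 mm: so its origin, on the counter 30 to 55 mm inside the doorway, is where the middle of the hot plate's front stands once its back rests on the buffers. x points into the garage. The buffers hardly give.
- door (a joint): Swing door of the garage, rad: 0 = shut, grows as it opens towards the robot, to 2.6; stiff enough (0.3 N m) to stay where left; no latch. A steel panel 460 wide, 14 thick, from 4 to 230 mm up, hinged upright at x -1, y -230 mm of the garage. Half open, its outer face looks away from the doorway, to the right. A bar handle stands 35 mm off the outer face, 430 mm from the hinge.
- door_push (a point): Point on the door's outer face, 200 mm from the hinge axis, 205 mm above the counter (25 mm below its top), where it can be pushed shut; when the door is shut this face lies 15 mm in front of the garage's front panels.
- door_hinge (a point): Point on the door's upright hinge axis, 117 mm above the counter.
- snackcup: Closed purple snack cup, 86 mm across, 82 mm high. The four small things stand, each time in another order, one just inside the garage's left front panel, one inside its right front panel, and two on the counter outside the left panel. Origin: centre of its foot. Leave it alone.
- mug: White ceramic mug, 80 mm across, 92 mm high, with a handle, in another of those four places. Origin: centre of its foot. Leave it alone.
- acrylicbox: Clear lidded acrylic box 89 x 89 x 86 mm, in another of those places. Origin: centre of its underside. Leave it alone.
- tumbler: Short stainless tumbler, 76 mm across, 85 mm high, in the last of those places. Origin: centre of its foot. Leave it alone.
- header (a point): Middle of the underside of the header rail over the doorway, 202 mm up; the rail is 22 mm deep (x 0 to 22 mm of the garage) and 34 mm high. Behind it the garage's top is closed by six 8 mm steel rods along x at y +-60, +-180, +-300 mm, 228 mm up, too close for a gripper: reach in under the header with the tool leaning, about 30 to 40 degrees at full depth.

How it is judged:
By the outcome, as a careful person would: the job done as asked, in the order asked, and still so for the second after the job is handed in, with the robot touching nothing.
It also fails if it takes over 72 s, if anything falls off the work surface, if the arm or the gripper's body presses on something with over 40 N, if the wrist force passes 120 N, or if a joint passes its speed limit or range.

### The arm

A 7-joint arm with a two-finger parallel gripper is mounted at the origin on the work surface. World frame = base frame: x ahead of the robot, y to its left, z up, the work surface at z = 0. Lengths are in m, angles in rad, forces in N, time in s.
With the tool pointing down it reaches from about 0.425 to 0.875 m from the base axis. Payload 8.4 kg.
Tool frame: the origin (TCP) lies at the very end of the fingers, on their centre line; the grasp point (between the pads) lies 19 mm behind it (r.tcp_to_grasp is the distance from the TCP to the grasp point, in m); y points along the fingers, x is the direction in which the jaws open and shut, and the axes are right-handed (so a half turn about y gives the same grasp; the last joint's range is limited). The gripper opens to 85 mm and grips with 20 to 120 N. Pads are 22 mm wide; open, the fingers measure 114 mm over their backs; the gripper's body (76 mm by 85 mm) begins 54 mm behind the grasp point. The pads swing forward as they close: fully open they stand 13 mm farther back than shut.
Start: joints at [-0.099, 0.333, 0.04, 1.465, -0.013, 1.343, -0.059], TCP at [0.65, -0, 0.231] pointing down, gripper open.
Joint ranges: [-2.58, 2.58], [-0.38, 2.09], [-1.3, 1.39], [0.25, 2.4], [-1.5, 4.64], [0.08, 2.09], [-2.65, 2.65]. Speed limits (rad/s): [2.22, 2.22, 2.79, 2.79, 3.14, 3.14, 3.14].

### API

Orientations are given as a unit quaternion [x, y, z, w].
In Python, from workcell import r gives the robot as it stands.
- The arm moves only by the tool apply_moves, never from a script. Its argument "plan" is a list of rows, each an object of numbers: "dx", "dy", "dz": the shift along the world's x, y, z in units of 40 mm (1.0 is 40 mm); "wx", "wy", "wz": the turn, a rotation vector about the world's x, y, z in degrees. In form: [{"dx": .., "dy": .., "dz": .., "wx": .., "wy": .., "wz": ..}, ...]. A call has 1 to 8 rows; each row is the pose to reach, as a shift and turn from the pose commanded when the call began; what a row does not reach only later rows make up. A row lasts 1/12 s, in which the tool goes at most 41.7 mm and 7.16 degrees, less where a joint would pass 70% of its speed; a pose out of reach is approached as far as the arm can. A call with a gripper value outside its range is refused whole. "grip" is the finger opening in mm, from 0 to 85.4, set as the call begins (left out, the last holds). The fingers move at their own pace and stop on an object; "squeeze" is the grip in N (left out, the last holds). Time passes only in rows, so rows that repeat a pose let the fingers close. It gives the time, the measured TCP pose, the force and the opening at its end, in the units of the state.
- r.sense(): the state, without advancing time (a new reading comes with each control period).
- r.snapshot(name): name is "scene" or "side" or "wrist"; returns a dict with "color" (480x640x3 uint8, red, green, blue), "fov_y" (degrees; the focal length in pixels is half the picture's height over the tangent of half this angle, whatever the lens; pixels are square), "cx", "cy" (the principal point, pixels), "xyz" and "rotation" of the camera in the world; the wrist camera has in their place "T_tool_cam" (4x4, takes a point from camera to tool coordinates, whose origin is the TCP and whose axes are the tool frame's). Camera axes: x right, y down, z forward; pixel columns grow to the right and rows downward; lengths in m; the calibration is good to about 2 mm. The wrist camera is an equidistant fisheye: a pixel r from the principal point sees the ray r / f radians off the axis. A picture is of the moment at which its call begins: read the wrist's pose just before it. There is no depth.
- r.job_done(): hands the job in, once; it reports no verdict.
The state is a dict: "t": time; "joint_pos": joint angles; "dq": joint speeds; "joint_efforts": joint torques, N m; "ee_pos": TCP position; "eef_rot": TCP orientation; "force": force on the tool from outside, world axes, zero at the start; "moment": the same for the moment, N m; "gripper_width": opening from 0.0 (shut) to 1.0 (fully open).
Only numpy, scipy, OpenCV 4.12 (cv2) and the standard library are available. Lean on these libraries where they do the work, as an engineer would, in place of code of your own. Each camera call takes 0.05 s, during which the arm holds its last target.

## Working session

There is one attempt and no reset: what is moved stays moved. The work goes in short steps, Python scripts to look and compute and a tool call to move; the robot and the scene stay as the last step left them, time stands still between calls to the robot, and variables do not carry over. Pictures are saved under pics/ and viewed, and the job is handed in when it is done.

Besides the shell and the picture viewer there is one more tool, called after "Emit:" as name(argument=value, ...), one argument or row to a line, values as JSON. apply_moves: Moves the arm, as the interface text tells. Its arguments: {"type":"object","properties":{"plan":{"type":"array"},"grip":{"type":"number"},"squeeze":{"type":"number"}},"required":["plan"]}

```bash
ls; mkdir -p pics; python3 - <<'E'
from workcell import r
import cv2,json
s=r.sense(); print({k:(v if not hasattr(v,'tolist') else v.tolist()) for k,v in s.items()})
for n in ["scene","side","wrist"]:
    d=r.snapshot(n); cv2.imwrite(f"pics/{n}0.png",d["color"][:,:,::-1]); print(n,{k:(v.tolist() if hasattr(v,'tolist') else v) for k,v in d.items() if k!="color"})
E
```

```text
pics
{'t': 0.0, 'joint_pos': [-0.09920849674981591, 0.33392182335840365, 0.03985544221153821, 1.4663025476716278, -0.013401815927302795, 1.3433136862180075, -0.05849743945409987], 'dq': [-1.1336716393580798e-07, 0.0020682198286614524, 0.0007204935637162889, -0.00015254782302640446, -0.00019357436114631252, 0.0010785700436823052, 0.0006348264937838563], 'joint_efforts': [0.0004636308949557133, -65.85548400878906, 1.3658655434846878, -40.555479526519775, 0.01689043769147247, 0.012717087229248136, -1.9980997763013875e-05], 'ee_pos': [0.649523057685171, -1.2676169738472023e-05, 0.23039865859519393], 'eef_rot': [0.7071441222371853, -0.0005889784855036055, -0.0005963041273420831, -0.707068941413164], 'force': [0.6733870839416112, 0.06768398710595987, 1.2051719096651954], 'moment': [0.007953662326644732, -0.0014394330614043527, -0.0003502245095088652], 'gripper_width': 0.9999645345503075}
scene {'fov_y': 50.03278189950872, 'cx': 320.14527625873916, 'cy': 245.3929289277233, 'xyz': [0.8471582125690389, -0.379065138817829, 1.0844165753576989], 'rotation': [0.943223608050205, 0.22296016208273278, -0.05969657536924226, -0.2388604409063572]}
side {'fov_y': 42.79016628589307, 'cx': 328.2062256758232, 'cy': 230.71142898477171, 'xyz': [0.420645456380965, 0.3746624363768432, 1.2601690459658221], 'rotation': [-0.27390919880490056, 0.9486013448696468, -0.15233775194901233, 0.04384573699547283]}
wrist {'fov_y': 65.70646984690485, 'cx': 319.0820266908292, 'cy': 239.81715438738897, 'T_tool_cam': [[0.9999991885450885, -0.0005742211116835481, 0.0011371804061722703, 0.00030207922705882684], [-0.0012599177637458274, -0.31373298219195184, 0.9495104151572903, -0.14287445738122165], [-0.00018845792602806342, -0.9495110774261963, -0.3137334510831621, 0.08233154704648057], [0.0, 0.0, 0.0, 1.0]]}
```

View pics/scene0.png

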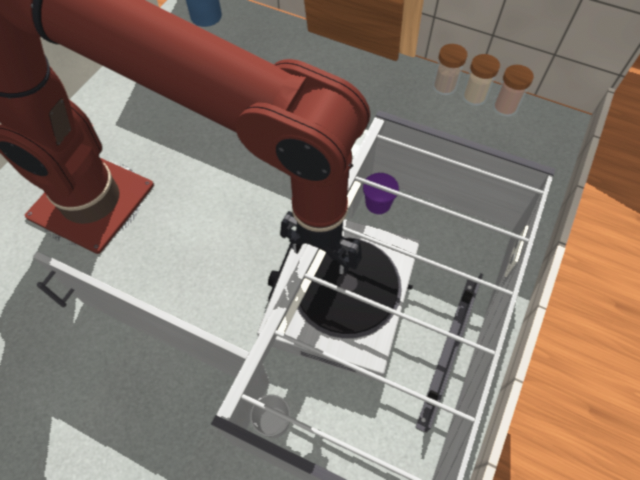

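View pics/side0.png

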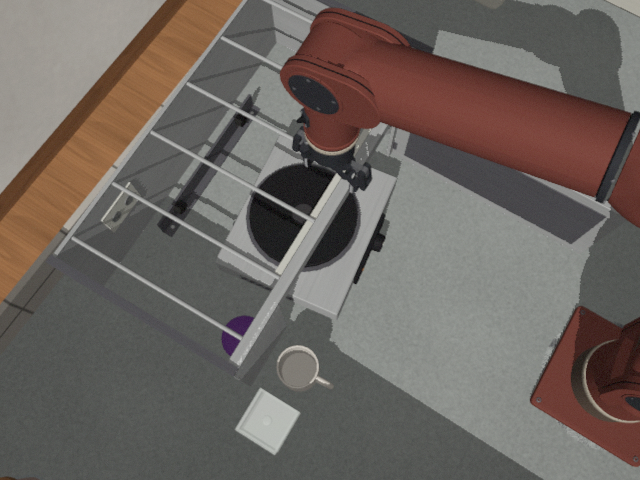

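View pics/wrist0.png

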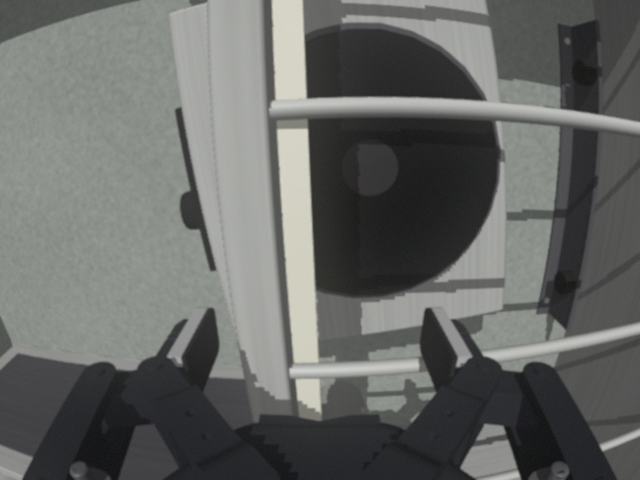

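```bash
cat > h.py <<'E'
import numpy as np,cv2
from scipy.spatial.transform import Rotation as R
from workcell import r
def snap(n,name=None):
    s=r.sense(); d=r.snapshot(n)
    if name: cv2.imwrite(f"pics/{name}.png",d["color"][:,:,::-1])
    f=240/np.tan(np.radians(d["fov_y"]/2)); c=dict(f=f,cx=d["cx"],cy=d["cy"],fish=(n=="wrist"))
    if n=="wrist":
        T=np.eye(4);T[:3,:3]=R.from_quat(s["eef_rot"]).as_matrix();T[:3,3]=s["ee_pos"]
        T=T@np.array(d["T_tool_cam"])
        c["R"],c["p"]=T[:3,:3],T[:3,3]
    else: c["R"],c["p"]=R.from_quat(d["rotation"]).as_matrix(),np.array(d["xyz"])
    c["img"]=d["color"]; return c
def ray(c,u,v):
    a=np.array([(u-c["cx"])/c["f"],(v-c["cy"])/c["f"]])
    if c["fish"]:
        t=np.hypot(*a); d=np.array([*(a/max(t,1e-9)*np.sin(t)),np.cos(t)])
    else: d=np.array([a[0],a[1],1.])
    d=c["R"]@d; return d/np.linalg.norm(d)
def onz(c,u,v,z):
    d=ray(c,u,v); return c["p"]+d*(z-c["p"][2])/d[2]
def proj(c,P):
    q=c["R"].T@(np.asarray(P,float)-c["p"])
    if c["fish"]:
        t=np.arctan2(np.hypot(q[0],q[1]),q[2]); k=t/np.hypot(q[0],q[1])*c["f"]
        return np.array([c["cx"]+k*q[0],c["cy"]+k*q[1]])
    return np.array([c["cx"]+c["f"]*q[0]/q[2],c["cy"]+c["f"]*q[1]/q[2]])
def crop(c,x0,y0,w,h,k,name):
    im=cv2.resize(c["img"][y0:y0+h,x0:x0+w,::-1],None,fx=k,fy=k,interpolation=cv2.INTER_CUBIC)
    cv2.imwrite(f"pics/{name}.png",im)
E
python3 - <<'E'
from h import *
import pickle
C={n:snap(n) for n in ["scene","side","wrist"]}
pickle.dump(C,open("c0.pkl","wb"))
crop(C["scene"],200,100,380,370,1.6,"sc_z"); crop(C["side"],40,0,400,400,1.5,"si_z")
E
```

```text
(no output)
```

View pics/sc_z.png

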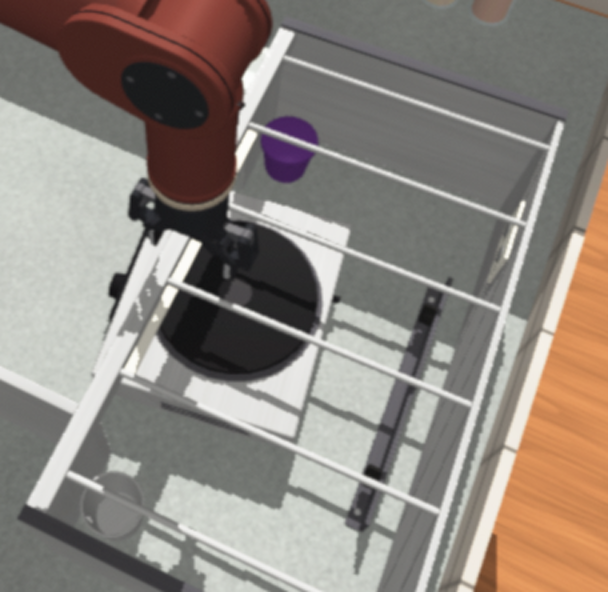

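View pics/si_z.png

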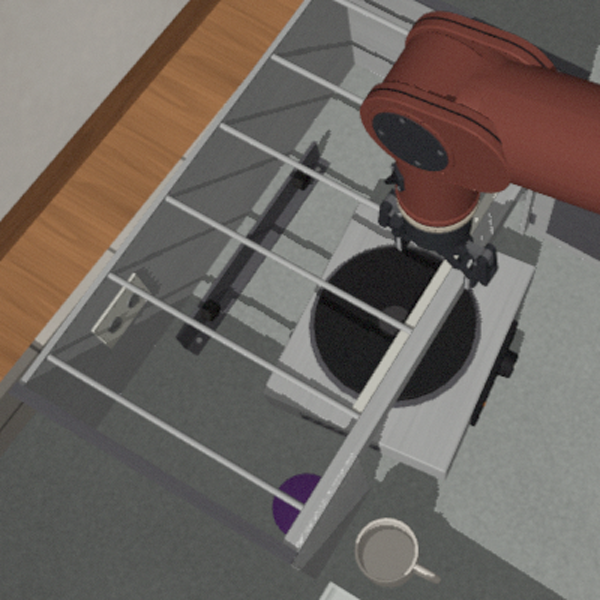

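```bash
python3 - <<'E'
from h import *
import pickle
C=pickle.load(open("c0.pkl","rb"))
sc=lambda x,y,z:onz(C["scene"],200+x/1.6,100+y/1.6,z).round(4)
si=lambda x,y,z:onz(C["side"],40+x/1.5,y/1.5,z).round(4)
print("sc corners FL,FR,BL,mid", sc(284,30,.236),sc(27,512,.236),sc(562,118,.236))
print("sc buffers tops ~", sc(432,298,.05),sc(372,475,.05))
print("si FL,BL corner", si(292,545,.236), si(25,380,.236))
print("si hotplate FL top corner, BL top corner, FR top", si(443,473,.074), si(268,388,.074),si(535,265,.074))
print("sc BL,BR", sc(349,232,.074), sc(295,440,.074))
print("side buf", si(302,175,.045), si(210,312,.045))
# rods pts
print("sc rods back ends", [sc(*p,.232) for p in [(548,147),(524,221),(500,308),(472,404),(440,510)]])
print("si rods back", [si(*p,.232) for p in [(50,357),(113,278),(170,200),(223,126),(275,58)]])
# door
S=C["scene"]
print("door top free end",onz(S,40,257,.23),onz(S,250,358,.23))
E
```

```text
sc corners FL,FR,BL,mid [0.6066 0.3645 0.236 ] [ 0.6305 -0.3246  0.236 ] [0.9801 0.3864 0.236 ]
sc buffers tops ~ [0.9286 0.1755 0.05  ] [ 0.9399 -0.0847  0.05  ]
si FL,BL corner [0.6081 0.365  0.236 ] [0.9778 0.3757 0.236 ]
si hotplate FL top corner, BL top corner, FR top [0.5244 0.1833 0.074 ] [0.7834 0.211  0.074 ] [ 0.5708 -0.1341  0.074 ]
sc BL,BR [0.7906 0.207  0.074 ] [ 0.8383 -0.0942  0.074 ]
side buf [ 0.9398 -0.0874  0.045 ] [0.9259 0.1599 0.045 ]
sc rods back ends [array([0.9767, 0.3383, 0.232 ]), array([0.9793, 0.2216, 0.232 ]), array([0.9863, 0.1002, 0.232 ]), array([ 0.9918, -0.02  ,  0.232 ]), array([ 0.9962, -0.1383,  0.232 ])]
si rods back [array([0.9734, 0.3384, 0.232 ]), array([0.9734, 0.2201, 0.232 ]), array([0.9789, 0.0999, 0.232 ]), array([ 0.9855, -0.0203,  0.232 ]), array([ 0.9883, -0.1392,  0.232 ])]
door top free end [ 0.17520882 -0.22327682  0.23      ] [ 0.62526392 -0.21336701  0.23      ]
```

Emit:
apply_moves(
  plan=[
    {"dz": 1},
    {"dz": 2},
    {"dz": 2, "dx": -1},
    {"dz": 2, "dx": -2, "dy": 1},
    {"dz": 2, "dx": -3, "dy": 2},
    {"dz": 2, "dx": -4, "dy": 3},
    {"dz": 2, "dx": -5, "dy": 4},
    {"dz": 2, "dx": -5, "dy": 4},
  ],
  grip=0,
)

```text
$.plan[0]: bad value
```

```bash
python3 - <<'E'
from h import *
import pickle
C={n:snap(n,n+"1") for n in ["scene","side","wrist"]}
pickle.dump(C,open("c1.pkl","wb"))
crop(C["scene"],200,110,260,190,3,"sc1a"); crop(C["scene"],200,260,260,190,3,"sc1b"); crop(C["scene"],400,160,200,260,2.2,"sc1c");crop(C["side"],200,120,220,220,2.7,"si1a");crop(C["side"],40,60,220,220,2.7,"si1b");crop(C["side"],180,0,300,200,2.6,"si1c")
E
```

```text
(no output)
```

View pics/scene1.png

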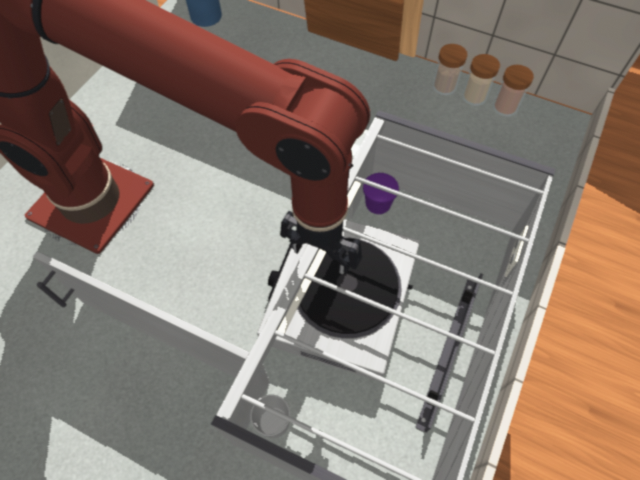

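View pics/side1.png

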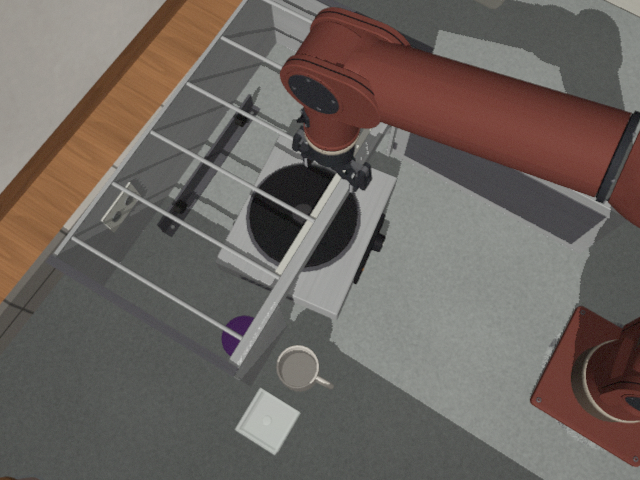

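View pics/wrist1.png

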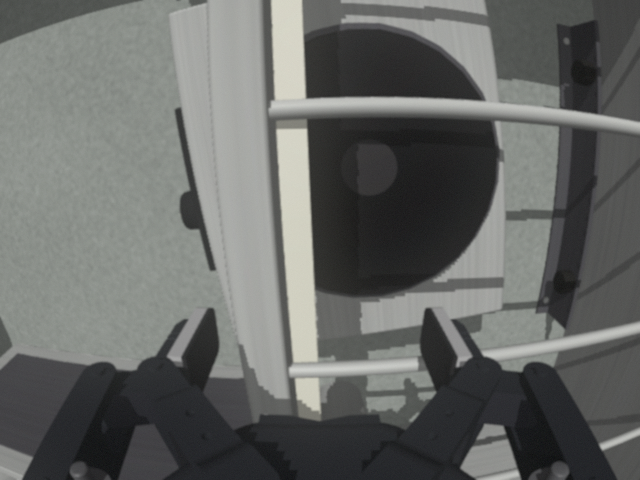

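The move was refused (rows need all six keys); pictures are unchanged. Repeating the move with full rows.

Emit:
apply_moves(
  plan=[
    {"dx": 0, "dy": 0, "dz": 1, "wx": 0, "wy": 0, "wz": 0},
    {"dx": 0, "dy": 0, "dz": 2, "wx": 0, "wy": 0, "wz": 0},
    {"dx": -1, "dy": 0, "dz": 2, "wx": 0, "wy": 0, "wz": 0},
    {"dx": -2, "dy": 1, "dz": 2, "wx": 0, "wy": 0, "wz": 0},
    {"dx": -3, "dy": 2, "dz": 2, "wx": 0, "wy": 0, "wz": 0},
    {"dx": -4, "dy": 3, "dz": 2, "wx": 0, "wy": 0, "wz": 0},
    {"dx": -5, "dy": 4, "dz": 2, "wx": 0, "wy": 0, "wz": 0},
    {"dx": -5, "dy": 4, "dz": 2, "wx": 0, "wy": 0, "wz": 0},
  ],
  grip=0,
)

```text
t: 1.12
ee_pos: [0.461, 0.1483, 0.3115]
eef_rot: [0.707, 0.0, 0.0, -0.707]
force: [1.4, 1.5, 0.2]
gripper_width: -0.003
```

```bash
python3 - <<'E'
from h import *
import pickle
s=r.sense();print(s["t"],s["ee_pos"],s["joint_pos"])
C={n:snap(n,n+"2") for n in ["scene","side","wrist"]}
pickle.dump(C,open("c1.pkl","wb"))
crop(C["scene"],200,110,260,190,3,"sc1a"); crop(C["scene"],200,260,260,190,3,"sc1b"); crop(C["scene"],400,160,200,260,2.2,"sc1c");crop(C["side"],200,120,220,220,2.7,"si1a");crop(C["side"],40,60,220,220,2.7,"si1b");crop(C["side"],180,0,300,200,2.6,"si1c")
E
```

```text
1.1167 [0.46098252 0.14828521 0.31149597] [-0.2863549  -0.0311089  -0.11369691  1.72007755 -0.00322146  1.45180247
 -0.39988513]
```

View pics/scene2.png

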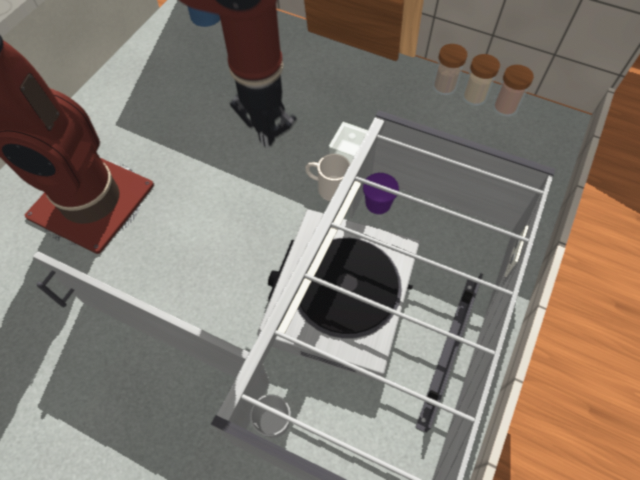

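View pics/side2.png

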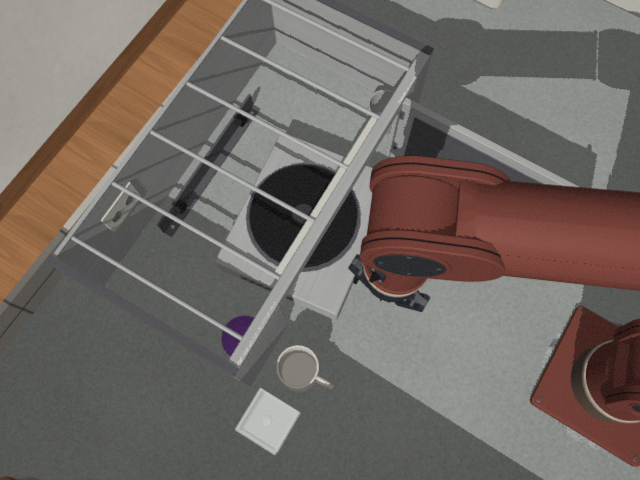

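View pics/wrist2.png

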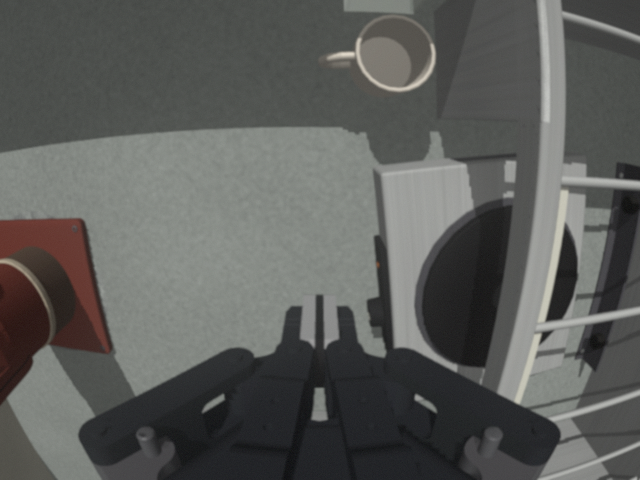

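View pics/si1a.png

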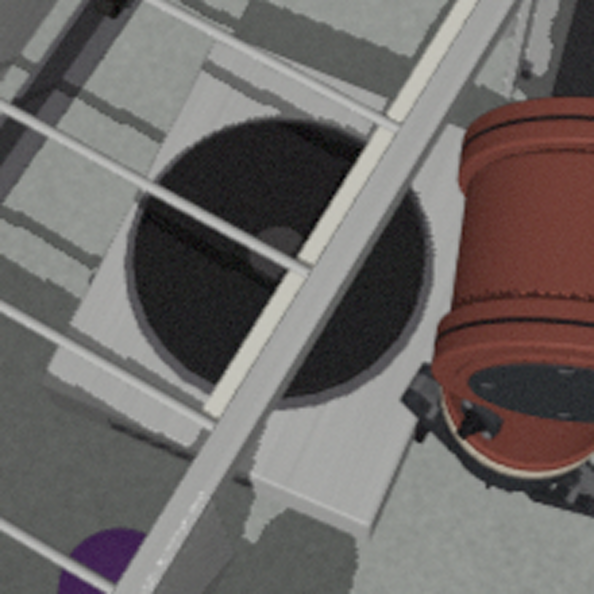

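View pics/si1b.png

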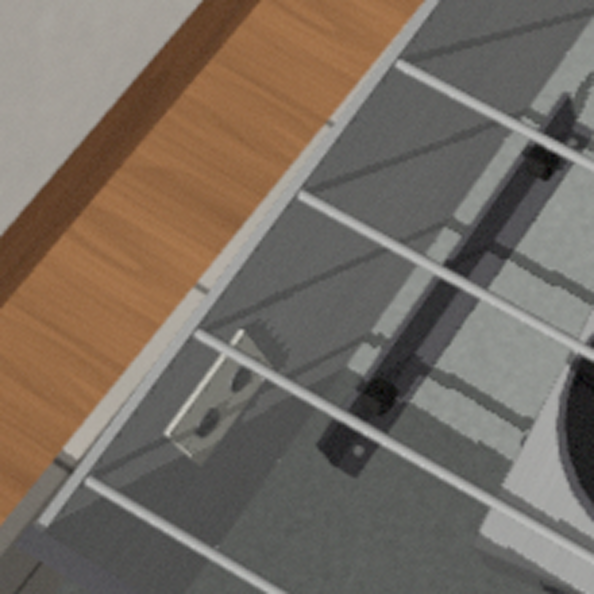

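View pics/sc1a.png

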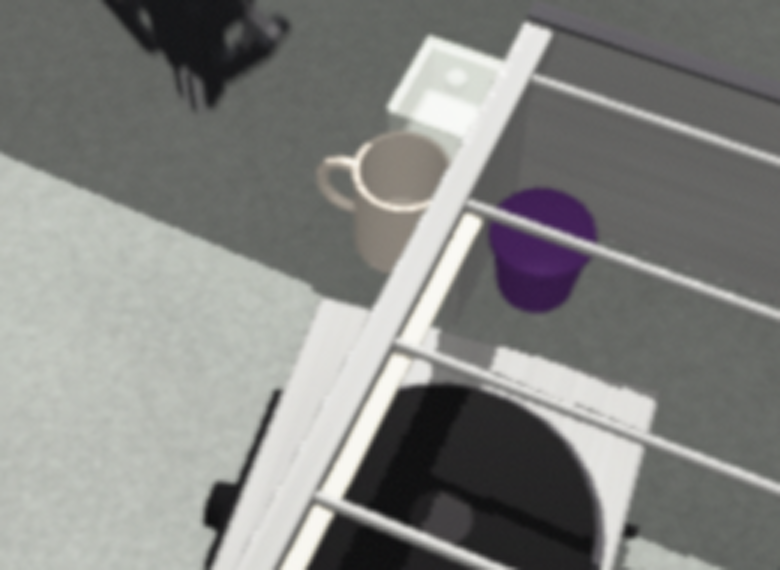

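View pics/sc1b.png

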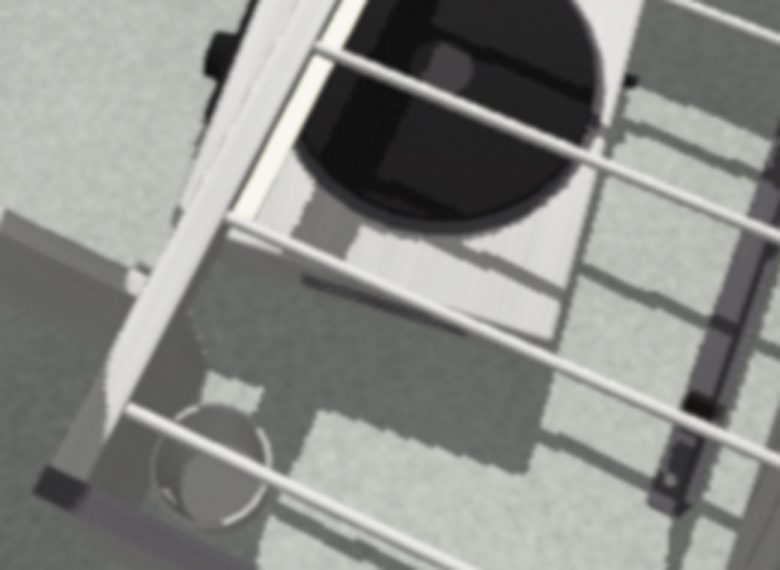

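View pics/sc1c.png

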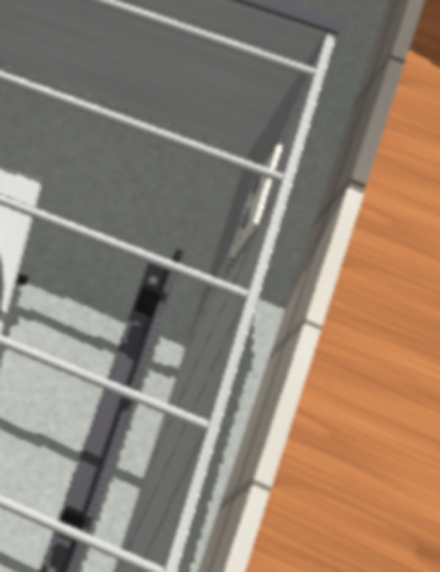

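```bash
cat >> h.py <<'E'
def rigid(L,W):
    L=np.array(L,float)[:,:2];W=np.array(W)[:,:2]
    a=L-L.mean(0);b=W-W.mean(0)
    th=np.arctan2((a[:,0]*b[:,1]-a[:,1]*b[:,0]).sum(),(a*b).sum())
    Q=np.array([[np.cos(th),-np.sin(th)],[np.sin(th),np.cos(th)]])
    t=W.mean(0)-Q@L.mean(0); return t,th,W-(L@Q.T+t)
E
python3 - <<'E'
from h import *
import pickle
C=pickle.load(open("c1.pkl","rb"))
a=lambda x,y,z:onz(C["scene"],200+x/3,110+y/3,z)
b=lambda x,y,z:onz(C["scene"],200+x/3,260+y/3,z)
c=lambda x,y,z:onz(C["scene"],400+x/2.2,160+y/2.2,z)
d=lambda x,y,z:onz(C["side"],200+x/2.7,120+y/2.7,z)
e=lambda x,y,z:onz(C["side"],40+x/2.7,60+y/2.7,z)
f=lambda x,y,z:onz(C["side"],180+x/2.6,0+y/2.6,z)
z=.228
Ls=[(.022,.18),(.022,.06),(.022,-.06),(.022,-.18),(.022,-.3),(.377,.3),(.377,.18),(.377,.06),(.377,-.06),(.377,-.18)]
Ws=[a(468,205,z),a(398,345,z),b(318,49,z),b(230,219,z),b(127,407,z),c(313,71,z),c(277,176,z),c(246,293,z),c(205,423,z),c(163,569,z)]
t,th,res=rigid(Ls,Ws);print("scene",t,np.degrees(th));print((res*1000).round(1))
Ls2=[(.022,.18),(.022,.06),(.022,-.06),(.377,.3),(.377,.18),(.377,.06),(.377,-.06)]
Ws2=[d(210,427,z),d(307,268,z),d(393,127,z),e(90,482,z),e(200,334,z),e(304,194,z),e(400,64,z)]
t2,th2,res=rigid(Ls2,Ws2);print("side",t2,np.degrees(th2));print((res*1000).round(1))
th=(th+th2)/2;t=(t+t2)/2;Q=np.array([[np.cos(th),-np.sin(th)],[np.sin(th),np.cos(th)]])
G=lambda p:((p[:2]-t)@Q*1000).round(1)
print("corners front top",G(a(527,22,.236)),G(b(38,490,.236)))
print("buffers sc in G @.049(top)",G(c(150,295,.049)),G(c(72,518,.049)), "side",G(e(545,160,.049)),G(e(380,395,.049)))
print("plate BL,BR,FL sc",[a(652,402,.074),b(552,338,.074),a(322,300,.074)])
print("plate side BL, FL, BR",d(48,372,.074),d(368,535,.074),d(212,42,.074))
w=C["wrist"]; print("wrist FL",onz(w,377,168,.074),"BL",onz(w,586,164,.074))
E
```

```text
scene [0.61262607 0.02491382] 2.376095890464046
[[ 2.   0. ]
 [ 3.  -0.7]
 [ 2.3 -1.1]
 [ 1.7 -0.1]
 [-1.7  1.1]
 [ 0.2  0.3]
 [-3.5 -1.4]
 [-0.6  0.1]
 [-2.2  0.1]
 [-1.3  1.6]]
side [0.61242026 0.02320255] 2.3519918075000414
[[ 2.5  2.3]
 [ 3.2 -1.8]
 [ 3.6  1.3]
 [-1.9  0.6]
 [-2.2 -0.3]
 [-2.5 -1.6]
 [-2.6 -0.5]]
corners front top [  3.  342.5] [ 1.000e-01 -3.562e+02]
buffers sc in G @.049(top) [323.9 119.1] [ 322.3 -119.1] side [ 316.3 -118.4] [317.9 119.6]
plate BL,BR,FL sc [array([0.78810395, 0.20856002, 0.074     ]), array([ 0.83584728, -0.09029586,  0.074     ]), array([0.52654855, 0.1787411 , 0.074     ])]
plate side BL, FL, BR [0.78598602 0.21045076 0.074     ] [0.51988132 0.18698363 0.074     ] [ 0.83385721 -0.08154466  0.074     ]
wrist FL [0.51925384 0.18858857 0.074     ] BL [0.78948617 0.21125629 0.074     ]
```

View pics/si1c.png

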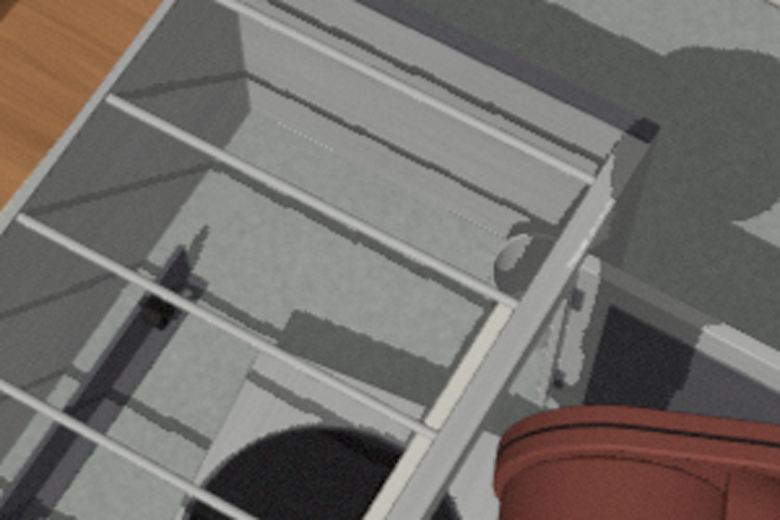

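```bash
python3 - <<'E'
from h import *
import pickle
C0=pickle.load(open("c0.pkl","rb"));C=pickle.load(open("c1.pkl","rb"))
crop(C0["wrist"],150,0,400,330,2,"w0z"); crop(C["wrist"],340,130,280,260,2.7,"w1z")
E
```

```text
(no output)
```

View pics/w0z.png

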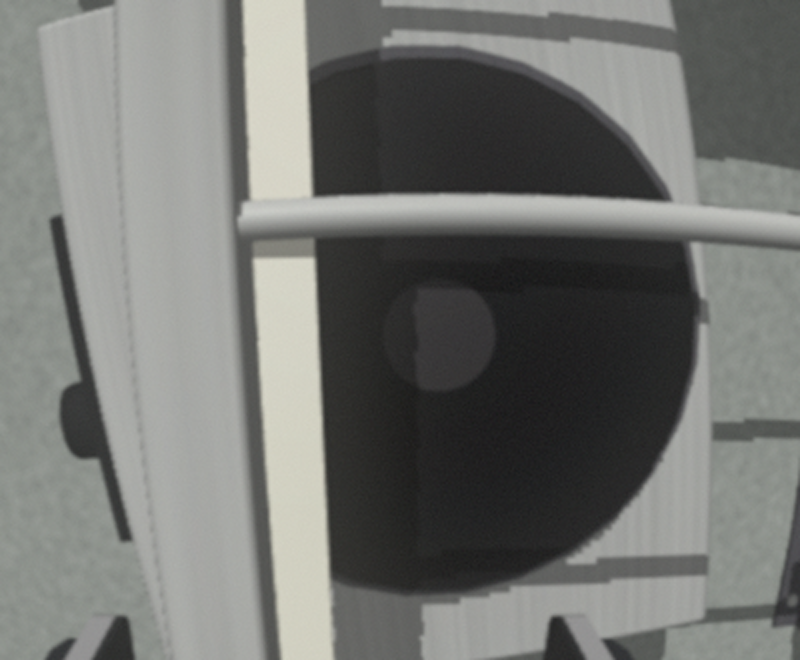

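View pics/w1z.png

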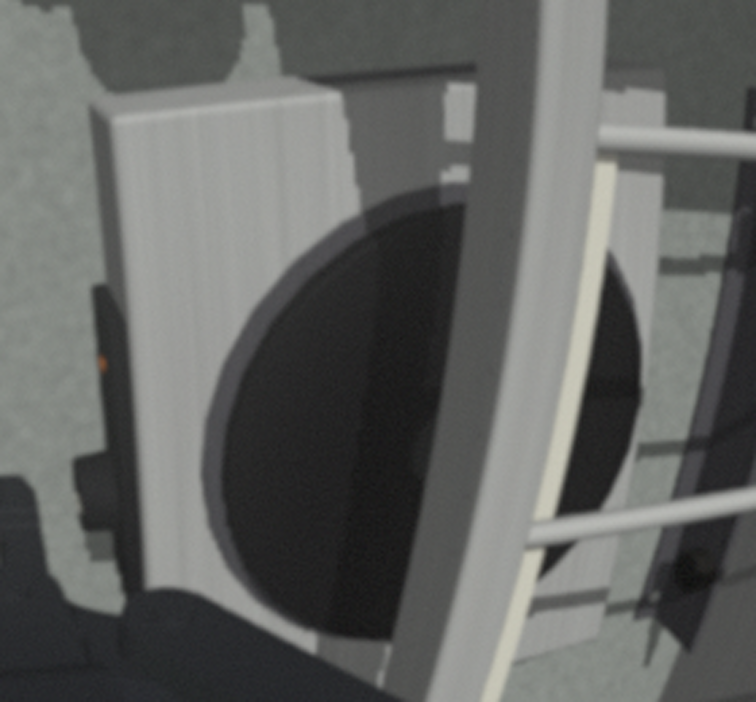

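```bash
python3 - <<'E'
from h import *
import pickle
C0=pickle.load(open("c0.pkl","rb"));C=pickle.load(open("c1.pkl","rb"))
A=lambda x,y,z:onz(C0["wrist"],150+x/2,y/2,z)
B=lambda x,y,z:onz(C["wrist"],340+x/2.7,130+y/2.7,z)
print("centre spot",A(440,335,.089))
def circ(P):
    P=np.array(P)[:,:2];M=np.c_[2*P,np.ones(len(P))];s=np.linalg.lstsq(M,(P**2).sum(1),rcond=None)[0]
    return s[:2],np.sqrt(s[2]+s[:2]@s[:2])
print(circ([A(*p,.089) for p in [(697,315),(660,455),(575,550),(420,592),(345,580),(430,58),(540,82),(640,165)]]))
print(circ([B(*p,.089) for p in [(222,480),(235,380),(290,290),(375,235),(460,205),(250,575),(320,632),(640,380),(625,300),(610,475)]]))
S=C["scene"]; 
print("front edge wrist0",[A(*p,.074) for p in [(40,28),(65,200),(100,400),(150,600)]])
print("front edge wrist1",[B(*p,.074) for p in [(112,120),(125,285),(140,470),(150,588)]])
print("back edge wrist0",[A(*p,.074) for p in [(670,0),(697,200),(711,400),(706,615)]])
print("left back wrist1",[B(*p,.074) for p in [(663,120),(655,300),(598,638)]])
E
```

```text
centre spot [0.68964323 0.04701097 0.089     ]
(array([0.68963002, 0.04601505]), np.float64(0.10909981325619533))
(array([0.68551984, 0.04873249]), np.float64(0.10919642167521151))
front edge wrist0 [array([0.52593408, 0.18183054, 0.074     ]), array([0.53777206, 0.10469217, 0.074     ]), array([0.54889655, 0.01903133, 0.074     ]), array([ 0.56309642, -0.07545463,  0.074     ])]
front edge wrist1 [array([0.52425853, 0.18193764, 0.074     ]), array([0.53303942, 0.11527557, 0.074     ]), array([0.54605764, 0.03110478, 0.074     ]), array([ 0.55704034, -0.03184699,  0.074     ])]
back edge wrist0 [array([0.79148537, 0.19802333, 0.074     ]), array([0.80338347, 0.10880567, 0.074     ]), array([0.81775525, 0.0208668 , 0.074     ]), array([ 0.8351791 , -0.08845178,  0.074     ])]
left back wrist1 [array([0.79086291, 0.19812647, 0.074     ]), array([0.80534701, 0.11081135, 0.074     ]), array([ 0.8359015 , -0.09265658,  0.074     ])]
```

```bash
cat >> h.py <<'E'
Gt=np.array([.6125,.024]);Gth=np.radians(2.36);GQ=np.array([[np.cos(Gth),-np.sin(Gth)],[np.sin(Gth),np.cos(Gth)]])
G=lambda p:((np.asarray(p)[:2]-Gt)@GQ*1000).round(1)
Gi=lambda x,y:(GQ@np.array([x,y])/1000+Gt).round(4)
E
python3 - <<'E'
from h import *
import pickle
C=pickle.load(open("c1.pkl","rb"))
a=lambda x,y,z:onz(C["scene"],200+x/3,110+y/3,z)
b=lambda x,y,z:onz(C["scene"],200+x/3,260+y/3,z)
print("cup",G(a(541,230,.082)),"tumbler",G(b(213,465,.085)),"mug",G(a(403,172,.092)),a(403,172,.092), "side mug",onz(C["side"],298,368,.092),"handle",onz(C["side"],328,383,.05))
p=np.array([.6795,.0439]);q=R.from_euler('z',8.5,degrees=True).as_matrix()[:2,:2]
for n,l in dict(FLp=(-.135,.12),FRp=(-.135,-.12),FL=(-.135,.16),BL=(.135,.16),FR=(-.135,-.16),BR=(.135,-.16)).items():
    w=p+q@np.array(l);print(n,w.round(4),G(w))
E
```

```text
cup [ 52.8 283.1] tumbler [  53.8 -288.1] mug [-66.3 283.8] [0.53461862 0.30478155 0.092     ] side mug [0.529325   0.30751812 0.092     ] handle [0.46899162 0.29805166 0.05      ]
FLp [0.5282 0.1426] [-79.3 122. ]
FRp [ 0.5637 -0.0947] [ -53.6 -116.6]
FL [0.5223 0.1822] [-83.6 161.8]
BL [0.7894 0.2221] [184.9 190.6]
FR [ 0.5696 -0.1343] [ -49.3 -156.4]
BR [ 0.8367 -0.0944] [ 219.1 -127.5]
```

Emit:
apply_moves(
  plan=[
    {"dx": 0, "dy": -0.1, "dz": -0.5, "wx": 0, "wy": -5, "wz": 0},
    {"dx": 0, "dy": -0.2, "dz": -1.3, "wx": 0, "wy": -11, "wz": 0},
    {"dx": 0, "dy": -0.4, "dz": -2.2, "wx": 0, "wy": -17, "wz": 0},
    {"dx": 0, "dy": -0.4, "dz": -3.1, "wx": 0, "wy": -23, "wz": 0},
    {"dx": 0, "dy": -0.4, "dz": -4.0, "wx": 0, "wy": -29, "wz": 0},
    {"dx": 0, "dy": -0.4, "dz": -4.8, "wx": 0, "wy": -35, "wz": 0},
    {"dx": 0, "dy": -0.4, "dz": -5.2, "wx": 0, "wy": -35, "wz": 0},
    {"dx": 0, "dy": -0.4, "dz": -5.2, "wx": 0, "wy": -35, "wz": 0},
  ],
)

```text
t: 1.93
ee_pos: [0.4602, 0.1426, 0.151]
eef_rot: [-0.669, -0.196, -0.19, 0.691]
force: [-0.1, 0.4, 1.2]
gripper_width: -0.001
```

```bash
python3 - <<'E'
from h import *
s=r.sense();print(s["t"],s["ee_pos"].round(4),s["joint_pos"].round(3),R.from_quat(s["eef_rot"]).as_matrix()[:,1].round(3),s["force"].round(2))
snap("side","side3"); snap("scene","scene3")
E
```

```text
1.9333 [0.4602 0.1426 0.151 ] [ 0.138 -0.302 -0.624  2.363  0.11   0.522 -0.582] [ 0.526  0.033 -0.85 ] [-0.08  0.42  1.18]
```

View pics/side3.png

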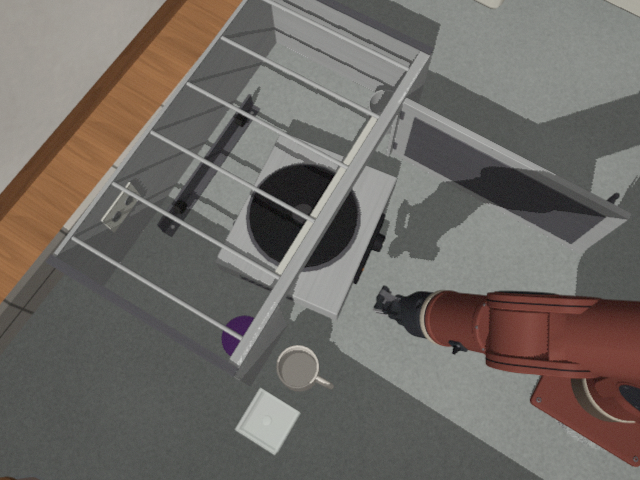

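View pics/scene3.png

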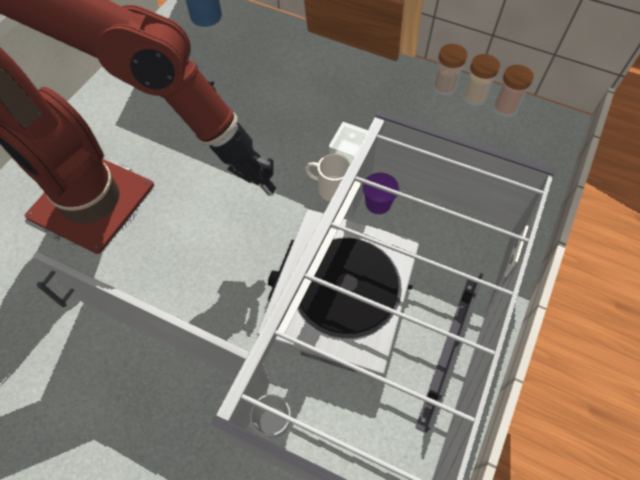

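Emit:
apply_moves(
  plan=[
    {"dx": 0.2, "dy": 0, "dz": 0, "wx": 0, "wy": 6, "wz": 0},
    {"dx": 0.4, "dy": 0, "dz": -0.5, "wx": 0, "wy": 12, "wz": 0},
    {"dx": 0.4, "dy": 0, "dz": -1.2, "wx": 0, "wy": 12, "wz": 0},
    {"dx": 0.4, "dy": 0, "dz": -2.0, "wx": 0, "wy": 12, "wz": 0},
    {"dx": 0.4, "dy": 0, "dz": -2.5, "wx": 0, "wy": 12, "wz": 0},
    {"dx": 0.4, "dy": 0, "dz": -2.5, "wx": 0, "wy": 12, "wz": 0},
  ],
)

```text
t: 2.53
ee_pos: [0.4747, 0.1415, 0.0477]
eef_rot: [-0.686, -0.12, -0.117, 0.708]
force: [-1.1, -0.1, 0.0]
gripper_width: 0.001
```

```bash
python3 - <<'E'
from h import *
s=r.sense();print(s["t"],s["ee_pos"].round(4),s["joint_pos"].round(3),R.from_quat(s["eef_rot"]).as_matrix()[:,1].round(3),s["force"].round(2))
c=snap("side","side4")
crop(c,210,110,240,240,2.5,"s4z")
E
```

```text
2.5333 [0.4747 0.1415 0.0477] [ 0.117  0.048 -0.587  2.281  0.3    0.522 -0.7  ] [ 0.331  0.031 -0.943] [-1.09 -0.09  0.01]
```

View pics/s4z.png

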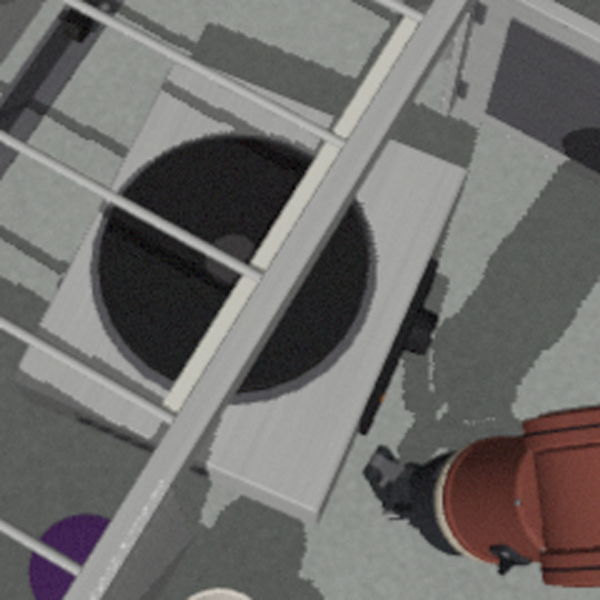

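```bash
cat >> h.py <<'E'
def plate(FL=None,FR=None,BL=None,BR=None):
    L=[];W=[]
    for l,p in (((-.135,.16),FL),((-.135,-.16),FR),((.135,.16),BL),((.135,-.16),BR)):
        if p is not None: L.append(l);W.append(p[:2])
    t,th,res=rigid(L,W)
    q=np.array([[np.cos(th),-np.sin(th)],[np.sin(th),np.cos(th)]])
    print("plate centre",t.round(4),"G",G(t),"yaw rel",np.degrees(th-Gth).round(2),"res mm",(res*1000).round(1).tolist())
    for n,l in dict(FLp=(-.135,.12),FRp=(-.135,-.12),BLc=(.135,.16),BRc=(.135,-.16)).items(): print(n,(t+q@np.array(l)).round(4),G(t+q@np.array(l)))
E
python3 - <<'E'
from h import *
c=snap("side")
e=lambda x,y:onz(c,210+x/2.5,110+y/2.5,.074)
P=[e(316,520),e(468,165),e(18,368),e(167,68)];print(np.round(P,4))
plate(*P[:3])
E
```

```text
[[ 0.5199  0.1866  0.074 ]
 [ 0.5706 -0.136   0.074 ]
 [ 0.7877  0.2101  0.074 ]
 [ 0.8348 -0.0763  0.074 ]]
plate centre [0.6778 0.0401] G [65.9 13.4] yaw rel 5.33 res mm [[-2.7, 6.0], [5.2, 0.6], [-2.5, -6.6]]
FLp [0.5279 0.1409] [-79.7 120.3]
FRp [ 0.5601 -0.0969] [ -57.4 -118.6]
BLc [0.7902 0.2167] [185.5 185.2]
BRc [ 0.833  -0.1004] [ 215.2 -133.4]
```

Emit:
apply_moves(
  plan=[
    {"dx": 0.2, "dy": 0, "dz": -0.35, "wx": 0, "wy": 0, "wz": 0},
    {"dx": 0.5, "dy": 0, "dz": -0.35, "wx": 0, "wy": 0, "wz": 0},
    {"dx": 0.75, "dy": 0.02, "dz": -0.35, "wx": 0, "wy": 0, "wz": 0},
    {"dx": 0.9, "dy": 0.03, "dz": -0.35, "wx": 0, "wy": 0, "wz": 0},
    {"dx": 1.05, "dy": 0.04, "dz": -0.35, "wx": 0, "wy": 0, "wz": 0},
    {"dx": 1.2, "dy": 0.05, "dz": -0.35, "wx": 0, "wy": 0, "wz": 0},
    {"dx": 1.35, "dy": 0.06, "dz": -0.35, "wx": 0, "wy": 0, "wz": 0},
    {"dx": 1.5, "dy": 0.06, "dz": -0.35, "wx": 0, "wy": 0, "wz": 0},
  ],
)

```text
t: 3.3
ee_pos: [0.532, 0.1466, 0.0362]
eef_rot: [-0.686, -0.121, -0.116, 0.708]
force: [-29.7, 7.4, 13.3]
gripper_width: -0.001
```

```bash
python3 - <<'E'
from h import *
s=r.sense();print(s["t"],s["ee_pos"].round(4),G(s["ee_pos"]),R.from_quat(s["eef_rot"]).as_matrix()[:,1].round(3),s["force"].round(2))
c=snap("side","side5")
crop(c,210,110,240,240,2.5,"s5z")
E
```

```text
3.3 [0.532  0.1466 0.0362] [-75.4 125.8] [ 0.33   0.032 -0.943] [-29.68   7.36  13.26]
```

View pics/s5z.png

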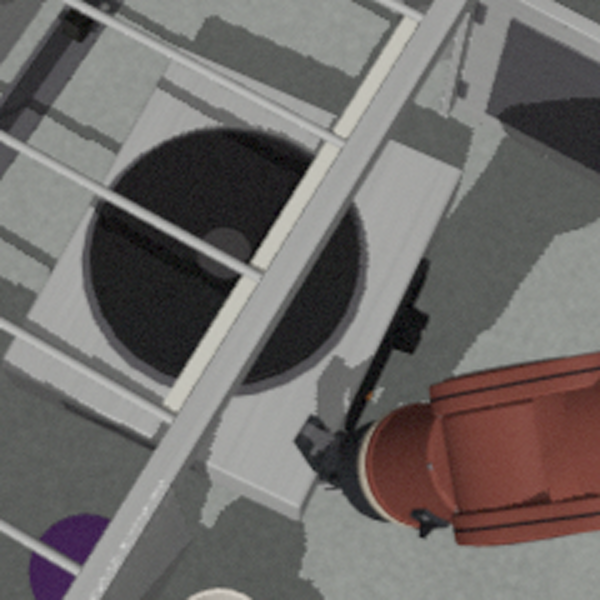

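Emit:
apply_moves(
  plan=[
    {"dx": 0.15, "dy": 0.0, "dz": 0.06, "wx": 0, "wy": 0, "wz": 0},
    {"dx": 0.3, "dy": 0.0, "dz": 0.1, "wx": 0, "wy": 0, "wz": 0},
    {"dx": 0.45, "dy": 0.01, "dz": 0.1, "wx": 0, "wy": 0, "wz": 0},
    {"dx": 0.6, "dy": 0.02, "dz": 0.1, "wx": 0, "wy": 0, "wz": 0},
    {"dx": 0.75, "dy": 0.02, "dz": 0.1, "wx": 0, "wy": 0, "wz": 0},
    {"dx": 0.75, "dy": 0.02, "dz": 0.1, "wx": 0, "wy": 0, "wz": 0},
  ],
)

```text
t: 3.85
ee_pos: [0.563, 0.1468, 0.0394]
eef_rot: [-0.686, -0.121, -0.116, 0.708]
force: [-10.8, 3.7, -6.3]
gripper_width: -0.001
```

```bash
python3 - <<'E'
from h import *
s=r.sense();print(s["t"],s["ee_pos"].round(4),G(s["ee_pos"]),R.from_quat(s["eef_rot"]).as_matrix()[:,1].round(3),s["force"].round(2),s["joint_pos"].round(2))
c=snap("side","side6")
crop(c,210,110,240,240,2.5,"s6z")
E
```

```text
3.85 [0.563  0.1468 0.0394] [-44.4 124.7] [ 0.33   0.033 -0.943] [-10.84   3.69  -6.28] [ 0.11  0.24 -0.54  2.1   0.43  0.55 -0.73]
```

View pics/s6z.png

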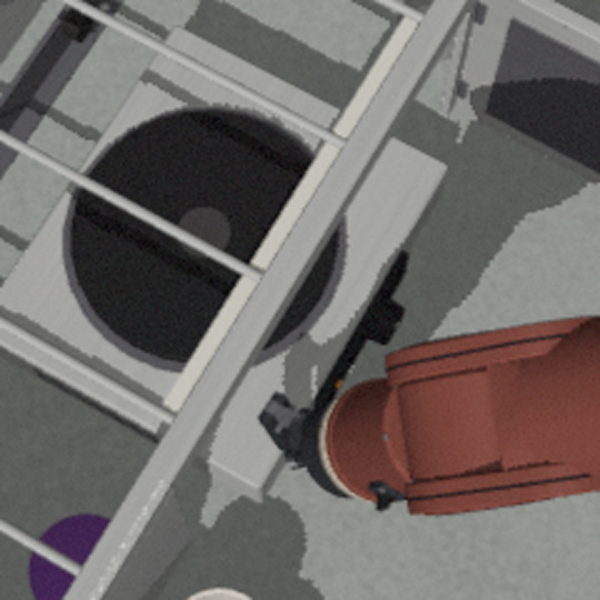

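```bash
python3 - <<'E'
from h import *
c=snap("side","side6b")
crop(c,150,90,240,240,2.5,"s6zb")
e=lambda x,y:onz(c,210+x/2.5,110+y/2.5,.074)
P=[e(257,503),e(447,163)];print(np.round(P,4))
plate(*P)
E
```

```text
[[ 0.566   0.1999  0.074 ]
 [ 0.5865 -0.1281  0.074 ]]
plate centre [0.711  0.0443] G [99.2 16.2] yaw rel 1.22 res mm [[-0.3, 4.3], [0.3, -4.3]]
FLp [0.5687 0.1556] [-38.3 133.3]
FRp [ 0.5837 -0.0839] [ -33.2 -106.6]
BLc [0.8357 0.2124] [230.8 179.1]
BRc [ 0.8557 -0.1069] [ 237.6 -140.8]
```

View pics/s6zb.png

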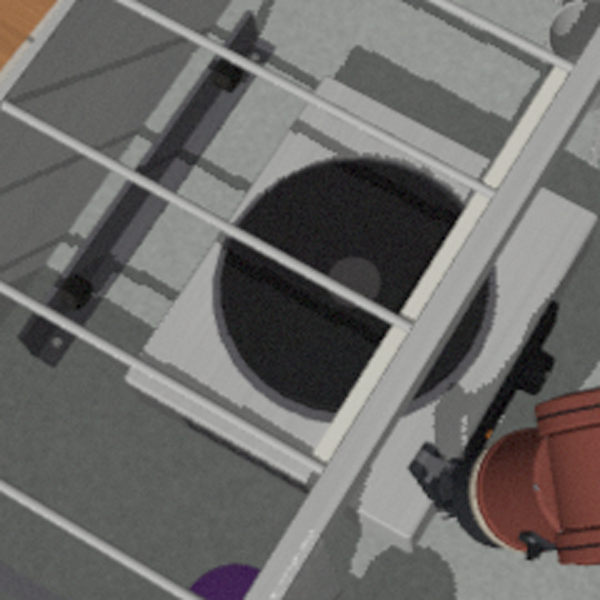

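Emit:
apply_moves(
  plan=[
    {"dx": 0.0, "dy": 0.0, "dz": -0.05, "wx": 0, "wy": -5, "wz": 0},
    {"dx": 0.1, "dy": 0.0, "dz": -0.05, "wx": 0, "wy": -10, "wz": 0},
    {"dx": 0.25, "dy": 0.0, "dz": -0.05, "wx": 0, "wy": -12, "wz": 0},
    {"dx": 0.4, "dy": 0.01, "dz": -0.02, "wx": 0, "wy": -12, "wz": 0},
    {"dx": 0.55, "dy": 0.01, "dz": 0, "wx": 0, "wy": -12, "wz": 0},
    {"dx": 0.7, "dy": 0.02, "dz": 0, "wx": 0, "wy": -12, "wz": 0},
    {"dx": 0.85, "dy": 0.02, "dz": 0, "wx": 0, "wy": -12, "wz": 0},
    {"dx": 0.85, "dy": 0.02, "dz": 0, "wx": 0, "wy": -12, "wz": 0},
  ],
)

```text
t: 4.62
ee_pos: [0.5981, 0.1481, 0.0396]
eef_rot: [-0.669, -0.195, -0.188, 0.692]
force: [-11.7, 2.7, -4.9]
gripper_width: 0.0
```

```bash
python3 - <<'E'
from h import *
s=r.sense();print(s["t"],s["ee_pos"].round(4),G(s["ee_pos"]),R.from_quat(s["eef_rot"]).as_matrix()[:,1].round(3),s["force"].round(2),s["joint_pos"].round(2))
c=snap("side","side7")
crop(c,150,90,240,240,2.5,"s7z")
E
```

```text
4.6167 [0.5981 0.1481 0.0396] [ -9.3 124.6] [ 0.522  0.034 -0.853] [-11.69   2.7   -4.86] [-0.08  0.22 -0.37  2.2   0.91  0.33 -1.22]
```

View pics/s7z.png

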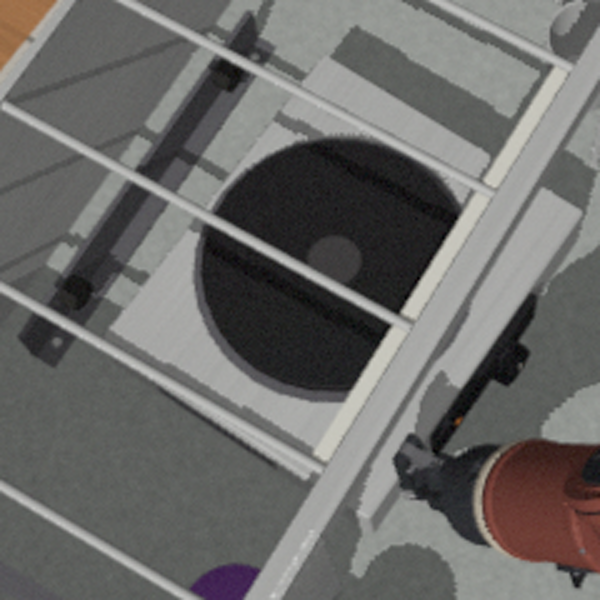

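```bash
python3 - <<'E'
from h import *
c=snap("side")
e=lambda x,y,z=.074:onz(c,150+x/2.5,90+y/2.5,z)
P=[e(372,530),e(583,208),e(108,330),e(330,58)];print(np.round(P,4))
plate(*P); print("disc",G(e(337,258,.089)))
print("buffer left face, right",[G(e(*p,.035)) for p in [(88,290),(240,70)]])
E
```

```text
[[ 0.5991  0.1992  0.074 ]
 [ 0.5988 -0.1258  0.074 ]
 [ 0.8727  0.1752  0.074 ]
 [ 0.8574 -0.1305  0.074 ]]
plate centre [0.732  0.0295] G [119.6   0.6] yaw rel -4.47 res mm [[-3.9, 4.8], [7.6, -0.4], [-0.1, -9.2], [-3.6, 4.8]]
FLp [0.6015 0.1544] [ -5.6 130.8]
FRp [ 0.5927 -0.0854] [ -24.3 -108.5]
BLc [0.8728 0.1844] [266.7 149.6]
BRc [ 0.861  -0.1354] [ 241.7 -169.4]
disc [132.3  -2.7]
buffer left face, right [array([315.8, 111.6]), array([ 315.7, -131.2])]
```

Emit:
apply_moves(
  plan=[
    {"dx": -0.7, "dy": 0, "dz": 0.1, "wx": 0, "wy": 2, "wz": 0},
    {"dx": -1.5, "dy": 0, "dz": 0.2, "wx": 0, "wy": 6, "wz": 0},
    {"dx": -2, "dy": -1, "dz": 0.2, "wx": 0, "wy": 8, "wz": 0},
    {"dx": -2, "dy": -2, "dz": 0.2, "wx": 0, "wy": 8, "wz": 0},
    {"dx": -2, "dy": -3, "dz": 0.2, "wx": 0, "wy": 8, "wz": 0},
    {"dx": -2, "dy": -4, "dz": 0.2, "wx": 0, "wy": 8, "wz": 0},
    {"dx": -2, "dy": -5, "dz": 0.1, "wx": 0, "wy": 8, "wz": 0},
    {"dx": -2, "dy": -5.95, "dz": 0, "wx": 0, "wy": 8, "wz": 0},
  ],
)

```text
t: 5.38
ee_pos: [0.5221, -0.061, 0.0465]
eef_rot: [-0.68, -0.149, -0.144, 0.703]
force: [2.1, 0.8, -0.5]
gripper_width: -0.003
```

```bash
python3 - <<'E'
from h import *
s=r.sense();print(s["t"],s["ee_pos"].round(4),G(s["ee_pos"]),R.from_quat(s["eef_rot"]).as_matrix().round(3),s["force"].round(2),s["joint_pos"].round(2))
c=snap("side","side8")
c=snap("scene","scene8")
E
```

```text
5.3833 [ 0.5221 -0.061   0.0465] [-93.8 -81.2] [[ 0.914  0.406 -0.013]
 [-0.001  0.033  0.999]
 [ 0.406 -0.913  0.031]] [ 2.14  0.77 -0.49] [ 0.48  0.07 -0.41  2.29 -0.1   0.38  0.17]
```

View pics/side8.png

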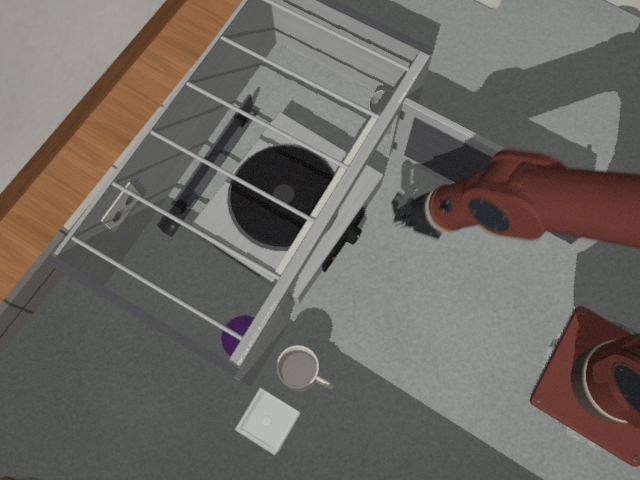

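View pics/scene8.png

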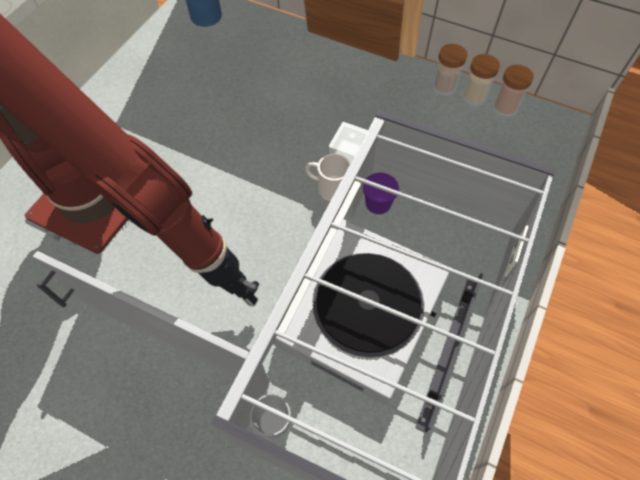

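```bash
python3 - <<'E'
from h import *
import pickle
c=snap("side");d=snap("scene");pickle.dump((c,d),open("c8.pkl","wb"))
crop(c,180,100,220,210,2.7,"s8z");crop(d,260,220,230,190,2.7,"c8z")
E
```

```text
(no output)
```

View pics/s8z.png

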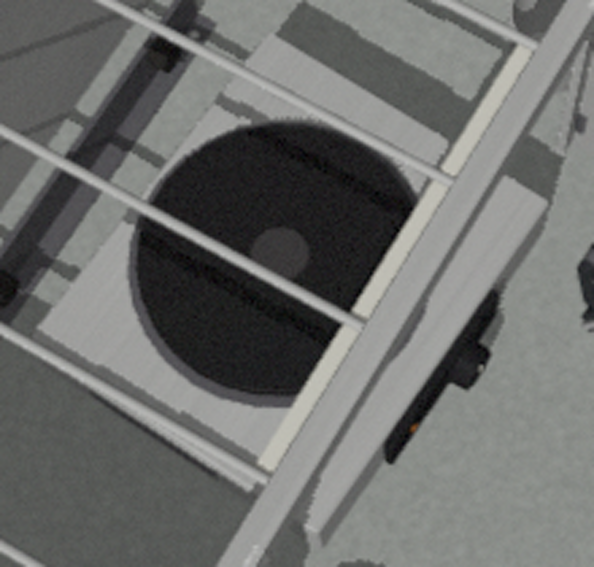

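View pics/c8z.png

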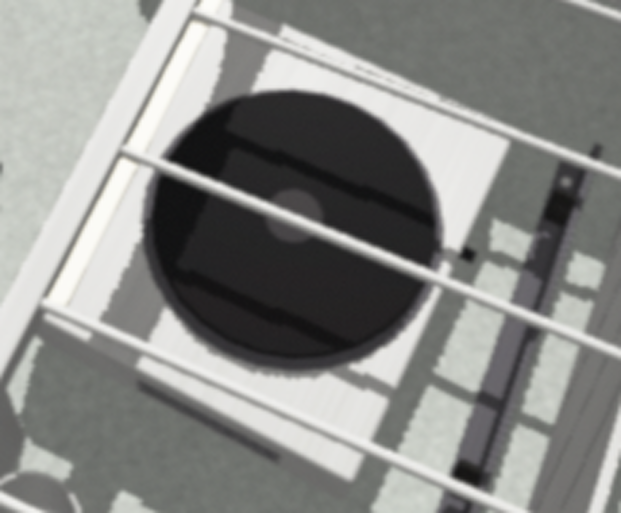

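```bash
python3 - <<'E'
from h import *
import pickle
c,d=pickle.load(open("c8.pkl","rb"))
e=lambda x,y,z=.074:onz(c,180+x/2.7,100+y/2.7,z)
g=lambda x,y,z=.074:onz(d,260+x/2.7,220+y/2.7,z)
P=[e(308,535),e(547,203),e(38,325),e(277,38)];print(np.round(P,4))
plate(*P)
Q=[g(510,143),g(355,482)];print(np.round(Q,4)); plate(None,None,*Q)
plate(P[0],P[1],*Q)
print("disc",G(e(280,253,.089)),G(g(295,215,.089)))
print("buffers front face",[G(g(*p,.035)) for p in [(548,205),(455,468)]],[G(e(*p,.035)) for p in [(170,55),(12,290)]])
E
```

```text
[[ 0.6111  0.1977  0.074 ]
 [ 0.5976 -0.1212  0.074 ]
 [ 0.8733  0.1714  0.074 ]
 [ 0.8551 -0.1294  0.074 ]]
plate centre [0.7343 0.0296] G [121.9   0.6] yaw rel -5.65 res mm [[2.4, 0.6], [7.2, 1.2], [-4.9, -10.2], [-4.7, 8.4]]
FLp [0.6064 0.1572] [ -0.6 133.3]
FRp [ 0.5926 -0.0824] [ -24.3 -105.5]
BLc [0.8782 0.1816] [272.  146.5]
BRc [ 0.8599 -0.1379] [ 240.5 -171.9]
[[ 0.8757  0.1722  0.074 ]
 [ 0.8685 -0.1297  0.074 ]]
plate centre [0.7371 0.0245] G [124.5  -4.7] yaw rel -3.73 res mm [[-0.2, -9.0], [0.2, 9.0]]
FLp [0.605  0.1476] [ -2.4 123.8]
FRp [ 0.5993 -0.0923] [ -18.  -115.6]
BLc [0.8759 0.1812] [269.6 146.2]
BRc [ 0.8682 -0.1387] [ 248.8 -173.1]
plate centre [0.7382 0.0297] G [125.8   0.6] yaw rel -5.0 res mm [[0.4, 1.9], [1.6, 2.7], [-4.8, -11.1], [2.8, 6.6]]
FLp [0.6089 0.1558] [  1.8 131.9]
FRp [ 0.5978 -0.0839] [ -19.1 -107.2]
BLc [0.8804 0.1834] [274.3 148.2]
BRc [ 0.8657 -0.1363] [ 246.4 -170.6]
disc [133.7  -0.6] [135.9   2.4]
buffers front face [array([316.2, 117.5]), array([ 314.7, -114.5])] [array([ 318.4, -122.7]), array([315.4, 115.1])]
```

Emit:
apply_moves(
  plan=[
    {"dx": 0.4, "dy": 0.1, "dz": 0, "wx": 0, "wy": -4, "wz": 0},
    {"dx": 1.0, "dy": 0.1, "dz": 0, "wx": 0, "wy": -8, "wz": 0},
    {"dx": 1.4, "dy": 0.1, "dz": 0, "wx": 0, "wy": -11, "wz": 0},
    {"dx": 1.6, "dy": 0.1, "dz": 0, "wx": 0, "wy": -11, "wz": 0},
    {"dx": 1.75, "dy": 0.1, "dz": 0, "wx": 0, "wy": -11, "wz": 0},
    {"dx": 1.9, "dy": 0.11, "dz": 0, "wx": 0, "wy": -11, "wz": 0},
    {"dx": 2.05, "dy": 0.12, "dz": 0.02, "wx": 0, "wy": -11, "wz": 0},
    {"dx": 2.2, "dy": 0.12, "dz": 0.02, "wx": 0, "wy": -11, "wz": 0},
  ],
)

```text
t: 6.25
ee_pos: [0.6043, -0.0544, 0.0426]
eef_rot: [-0.664, -0.211, -0.205, 0.687]
force: [-35.1, -7.6, 20.2]
gripper_width: -0.002
```

```bash
python3 - <<'E'
from h import *
s=r.sense();print(s["t"],s["ee_pos"].round(4),G(s["ee_pos"]),R.from_quat(s["eef_rot"]).as_matrix()[:,1].round(3),s["force"].round(2),s["joint_pos"].round(2))
c=snap("side","side9")
E
```

```text
6.25 [ 0.6043 -0.0544  0.0426] [-11.4 -78. ] [ 0.561  0.034 -0.827] [-35.09  -7.61  20.18] [ 0.37  0.18 -0.33  2.26 -0.08  0.11  0.15]
```

View pics/side9.png

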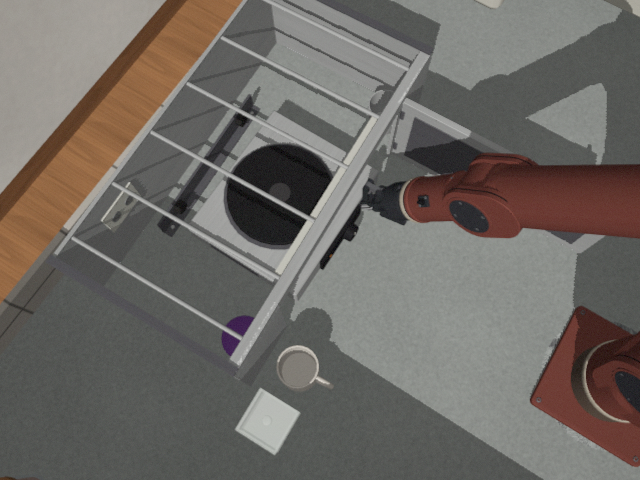

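Emit:
apply_moves(
  plan=[
    {"dx": -0.4, "dy": 0, "dz": 0.1, "wx": 0, "wy": 0, "wz": 0},
    {"dx": -0.8, "dy": 0, "dz": 0.1, "wx": 0, "wy": 2, "wz": 0},
    {"dx": -0.9, "dy": -0.3, "dz": 0, "wx": 0, "wy": 2, "wz": 0},
    {"dx": -0.9, "dy": -0.7, "dz": -0.1, "wx": 0, "wy": 2, "wz": 0},
    {"dx": -0.9, "dy": -0.85, "dz": -0.1, "wx": 0, "wy": 2, "wz": 0},
    {"dx": -0.9, "dy": -0.85, "dz": -0.1, "wx": 0, "wy": 2, "wz": 0},
    {"dx": -0.9, "dy": -0.85, "dz": -0.1, "wx": 0, "wy": 2, "wz": 0},
  ],
)

```text
t: 6.88
ee_pos: [0.5737, -0.0878, 0.042]
eef_rot: [-0.667, -0.202, -0.197, 0.69]
force: [-0.0, -0.3, 0.9]
gripper_width: -0.006
```

```bash
python3 - <<'E'
from h import *
import pickle
s=r.sense();print(s["t"],s["ee_pos"].round(4),G(s["ee_pos"]),R.from_quat(s["eef_rot"]).as_matrix()[:,1].round(3),s["force"].round(2),s["joint_pos"].round(2))
c=snap("side");d=snap("scene");w=snap("wrist","wrist10");pickle.dump((c,d,w),open("c10.pkl","wb"))
crop(c,180,100,220,210,2.7,"s10z");crop(d,260,220,230,190,2.7,"c10z")
E
```

```text
6.8833 [ 0.5737 -0.0878  0.042 ] [ -43.4 -110.1] [ 0.541  0.034 -0.84 ] [-0.04 -0.33  0.86] [ 0.64  0.16 -0.51  2.28 -0.25  0.16  0.4 ]
```

View pics/s10z.png

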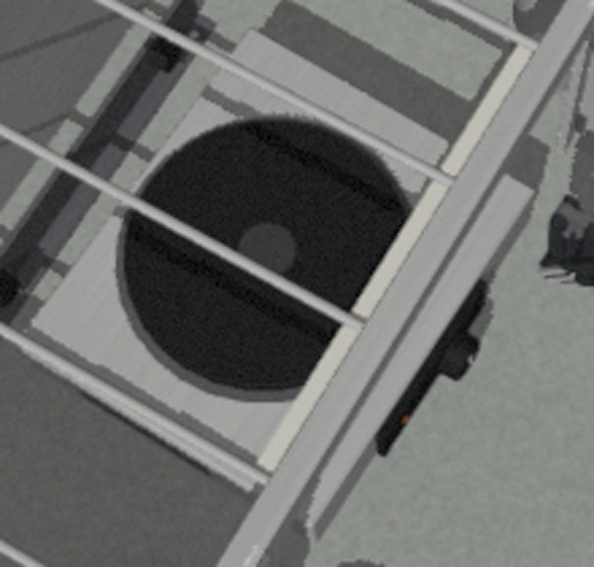

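View pics/c10z.png

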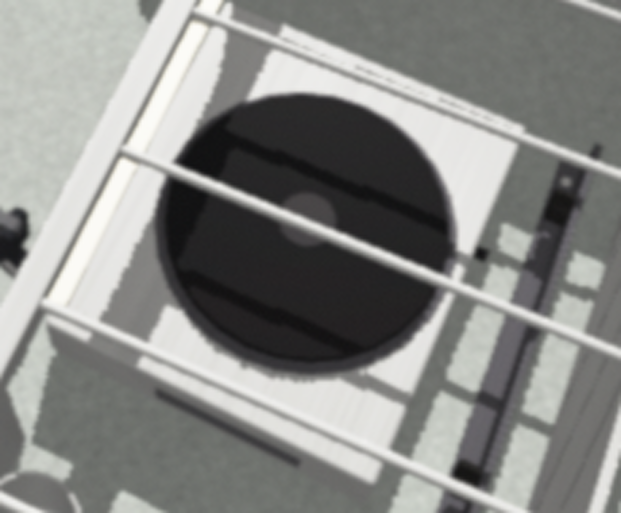

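View pics/wrist10.png

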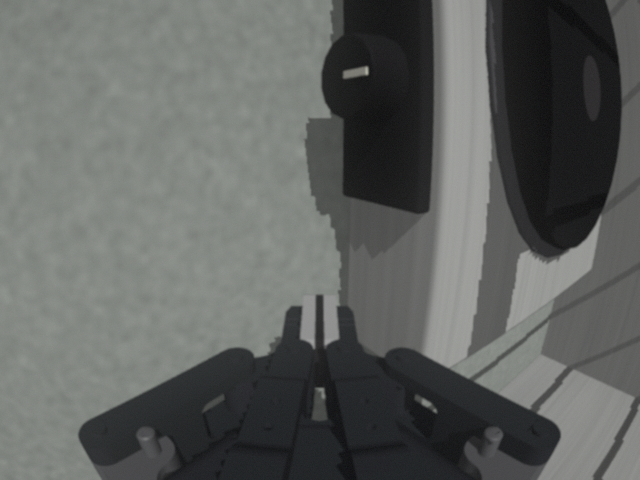

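```bash
python3 - <<'E'
from h import *
import pickle
c,d,w=pickle.load(open("c10.pkl","rb"))
e=lambda x,y,z=.074:onz(c,180+x/2.7,100+y/2.7,z)
g=lambda x,y,z=.074:onz(d,260+x/2.7,220+y/2.7,z)
P=[None,e(531,188),e(32,325),e(250,28)]
Q=[g(522,145),g(375,482)]; print(np.round(P[1:]+Q,4))
plate(*P); plate(None,P[1],*Q)
print("disc",G(e(267,249,.089)),G(g(308,219,.089)))
print("panel end",onz(w,430,212,.068),onz(w,344,196,.016), "top front edge",onz(w,430,330,.074),onz(w,436,200,.074))
print(proj(w,[.5737,-.0878,.042]))
E
```

```text
[[ 0.6146 -0.1255  0.074 ]
 [ 0.8772  0.1738  0.074 ]
 [ 0.8786 -0.1254  0.074 ]
 [ 0.8849  0.1748  0.074 ]
 [ 0.8812 -0.1234  0.074 ]]
plate centre [0.7456 0.028 ] G [133.1  -1.5] yaw rel -2.83 res mm [[5.4, 5.4], [-4.7, -13.1], [-0.7, 7.7]]
FLp [0.6115 0.1491] [  4.2 125.1]
FRp [ 0.6096 -0.0909] [  -7.7 -114.6]
BLc [0.8819 0.1869] [275.8 151.7]
BRc [ 0.8792 -0.1331] [ 260.  -167.9]
plate centre [0.7495 0.0295] G [137.1  -0.2] yaw rel -3.38 res mm [[2.9, 2.6], [-2.5, -12.2], [-0.4, 9.6]]
FLp [0.6167 0.1518] [  9.4 127.6]
FRp [ 0.6124 -0.0881] [  -4.7 -112. ]
BLc [0.8873 0.187 ] [281.3 151.6]
BRc [ 0.8816 -0.1329] [ 262.4 -167.9]
disc [144.    1.5] [146.2   3.4]
panel end [ 0.61109784 -0.04016022  0.068     ] [ 0.60583217 -0.04090584  0.016     ] top front edge [ 0.61205963 -0.09237823  0.074     ] [ 0.60706921 -0.03386962  0.074     ]
[318.35515081 316.94751628]
```

Emit:
apply_moves(
  plan=[
    {"dx": 0.35, "dy": 0, "dz": -0.1, "wx": 0, "wy": 0, "wz": 0},
    {"dx": 0.6, "dy": 0.02, "dz": -0.1, "wx": 0, "wy": 0, "wz": 0},
    {"dx": 0.75, "dy": 0.02, "dz": -0.1, "wx": 0, "wy": 0, "wz": 0},
    {"dx": 0.9, "dy": 0.03, "dz": -0.05, "wx": 0, "wy": 0, "wz": 0},
    {"dx": 1.05, "dy": 0.03, "dz": 0, "wx": 0, "wy": 0, "wz": 0},
    {"dx": 1.2, "dy": 0.04, "dz": 0.03, "wx": 0, "wy": 0, "wz": 0},
    {"dx": 1.35, "dy": 0.04, "dz": 0.05, "wx": 0, "wy": 0, "wz": 0},
    {"dx": 1.35, "dy": 0.04, "dz": 0.05, "wx": 0, "wy": 0, "wz": 0},
  ],
)

```text
t: 7.7
ee_pos: [0.622, -0.0868, 0.0389]
eef_rot: [-0.667, -0.198, -0.193, 0.692]
force: [-11.2, -3.7, -5.7]
gripper_width: -0.001
```

```bash
python3 - <<'E'
from h import *
import pickle
s=r.sense();print(s["t"],s["ee_pos"].round(4),G(s["ee_pos"]),R.from_quat(s["eef_rot"]).as_matrix()[:,1].round(3),s["force"].round(2),s["joint_pos"].round(2))
c=snap("side");d=snap("scene");w=snap("wrist","wrist11");pickle.dump((c,d,w),open("c11.pkl","wb"))
crop(c,180,100,220,210,2.7,"s11z");crop(d,260,220,230,190,2.7,"c11z")
E
```

```text
7.7 [ 0.622  -0.0868  0.0389] [   5.  -111.1] [ 0.531  0.035 -0.847] [-11.22  -3.67  -5.7 ] [ 0.46  0.24 -0.35  2.18 -0.13  0.18  0.26]
```

View pics/s11z.png

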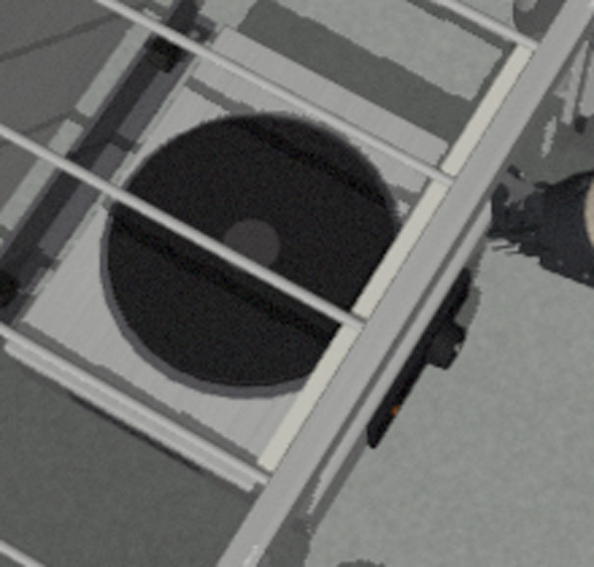

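View pics/c11z.png

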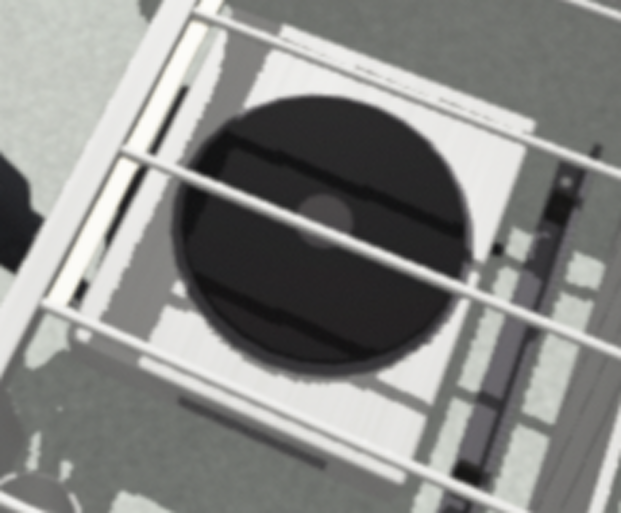

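View pics/wrist11.png

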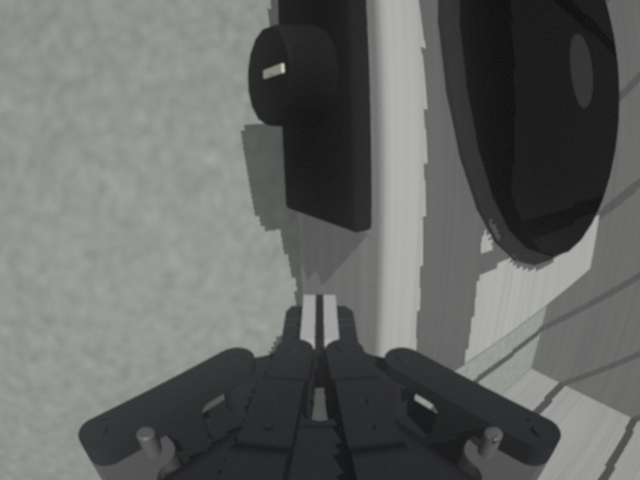

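```bash
python3 - <<'E'
from h import *
import pickle
c,d,w=pickle.load(open("c11.pkl","rb"))
e=lambda x,y,z=.074:onz(c,180+x/2.7,100+y/2.7,z)
g=lambda x,y,z=.074:onz(d,260+x/2.7,220+y/2.7,z)
P=[e(20,325),e(225,28)];Q=[g(534,130),g(403,480)]
print([G(p) for p in P+Q])
print("disc",G(e(252,246,.089)),G(g(325,221,.089)))
print("front edge wrist",G(onz(w,383,290,.074)),G(onz(w,368,180,.074)))
E
```

```text
[array([278.5, 143.3]), array([ 277.2, -150.2]), array([283.2, 156.3]), array([ 280.1, -148.8])]
disc [155.2   5.1] [158.8   7.2]
front edge wrist [ 11.3 -87.1] [  4.4 -47.7]
```

Emit:
apply_moves(
  plan=[
    {"dx": 0.1, "dy": 0, "dz": 0, "wx": 0, "wy": -2, "wz": 0},
    {"dx": 0.2, "dy": 0, "dz": 0, "wx": 0, "wy": -3, "wz": 0},
    {"dx": 0.3, "dy": 0.01, "dz": 0, "wx": 0, "wy": -3, "wz": 0},
    {"dx": 0.4, "dy": 0.01, "dz": 0, "wx": 0, "wy": -3, "wz": 0},
    {"dx": 0.5, "dy": 0.02, "dz": 0, "wx": 0, "wy": -3, "wz": 0},
    {"dx": 0.5, "dy": 0.02, "dz": 0, "wx": 0, "wy": -3, "wz": 0},
  ],
)

```text
t: 8.35
ee_pos: [0.6421, -0.0877, 0.0392]
eef_rot: [-0.663, -0.216, -0.211, 0.685]
force: [-12.3, -8.9, -5.2]
gripper_width: 0.0
```

```bash
python3 - <<'E'
from h import *
import pickle
s=r.sense();print(s["t"],s["ee_pos"].round(4),G(s["ee_pos"]),R.from_quat(s["eef_rot"]).as_matrix()[:,1].round(3),s["force"].round(2),s["joint_pos"].round(2))
w=snap("wrist","wrist12")
E
```

```text
8.35 [ 0.6421 -0.0877  0.0392] [  25.  -112.8] [ 0.576  0.033 -0.817] [-12.27  -8.86  -5.19] [ 0.47  0.27 -0.37  2.18 -0.15  0.11  0.29]
```

View pics/wrist12.png

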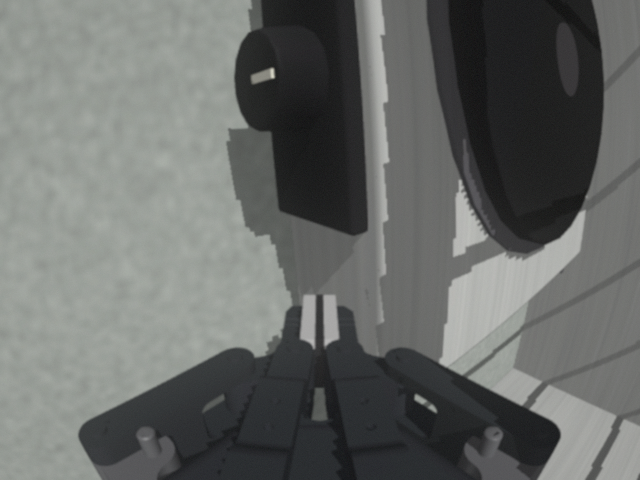

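Emit:
apply_moves(
  plan=[
    {"dx": -0.7, "dy": 0, "dz": 0.1, "wx": 0, "wy": 3, "wz": 0},
    {"dx": -1.5, "dy": 0, "dz": 0.1, "wx": 0, "wy": 6, "wz": 0},
    {"dx": -2.3, "dy": 0.5, "dz": 0.1, "wx": 0, "wy": 9, "wz": 0},
    {"dx": -2.3, "dy": 1.5, "dz": 0.1, "wx": 0, "wy": 9, "wz": 0},
    {"dx": -2.3, "dy": 2.5, "dz": 0.1, "wx": 0, "wy": 9, "wz": 0},
    {"dx": -2.3, "dy": 3.5, "dz": 0.1, "wx": 0, "wy": 9, "wz": 0},
    {"dx": -2.3, "dy": 4.4, "dz": 0.1, "wx": 0, "wy": 9, "wz": 0},
    {"dx": -2.3, "dy": 5.2, "dz": 0.1, "wx": 0, "wy": 9, "wz": 0},
  ],
)

```text
t: 9.07
ee_pos: [0.555, 0.1052, 0.0479]
eef_rot: [-0.676, -0.166, -0.162, 0.699]
force: [1.1, 0.8, -0.1]
gripper_width: 0.002
```

```bash
python3 - <<'E'
from h import *
import pickle
s=r.sense();print(s["t"],s["ee_pos"].round(4),G(s["ee_pos"]),R.from_quat(s["eef_rot"]).as_matrix()[:,1].round(3),s["force"].round(2),s["joint_pos"].round(2))
w=snap("wrist","wrist13"); d=snap("scene");c=snap("side");crop(d,260,220,230,190,2.7,"c13z");crop(c,180,100,220,210,2.7,"s13z");pickle.dump((c,d,w),open("c13.pkl","wb"))
E
```

```text
9.0667 [0.555  0.1052 0.0479] [-54.1  83.5] [ 0.45   0.033 -0.892] [ 1.07  0.77 -0.05] [-0.05  0.12 -0.3   2.25  0.46  0.36 -0.74]
```

View pics/wrist13.png

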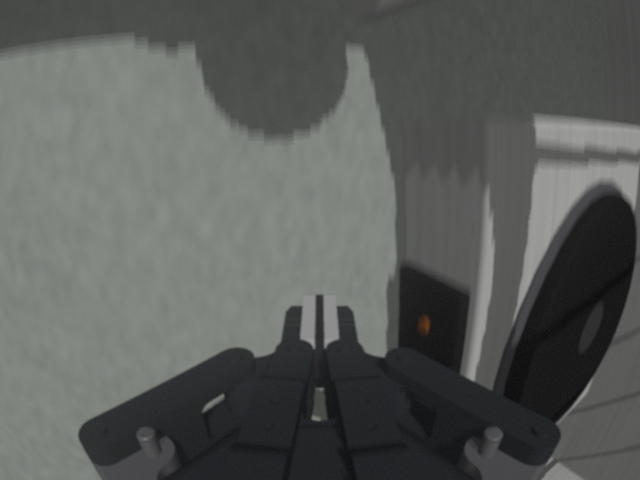

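View pics/c13z.png

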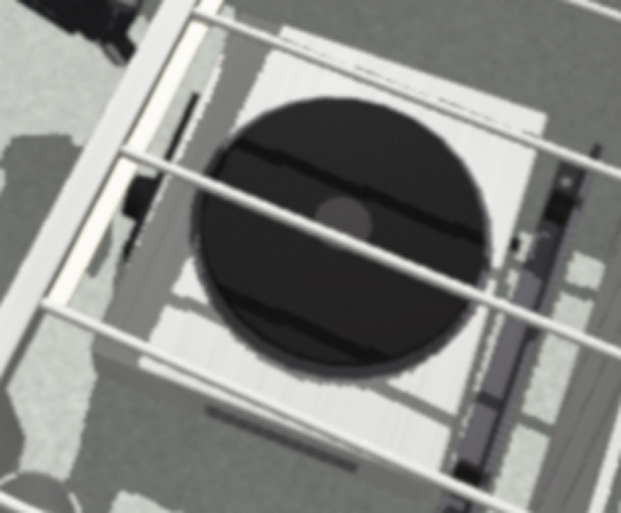

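View pics/s13z.png

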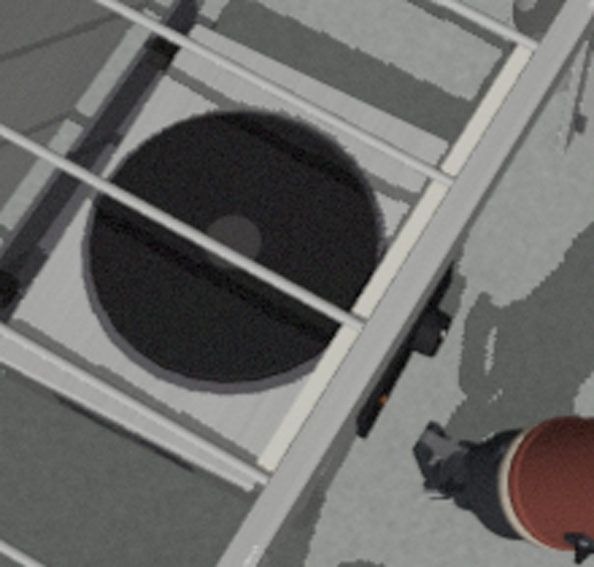

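```bash
python3 - <<'E'
from h import *
import pickle
c,d,w=pickle.load(open("c13.pkl","rb"))
e=lambda x,y,z=.074:onz(c,180+x/2.7,100+y/2.7,z)
g=lambda x,y,z=.074:onz(d,260+x/2.7,220+y/2.7,z)
print("back",[G(p) for p in [e(16,315),e(195,25),g(545,115),g(432,478)]])
print("disc",G(e(233,242,.089)),G(g(343,221,.089)))
print("panel end top front",G(onz(w,468,290,.068)),onz(w,468,290,.068),"low",G(onz(w,402,262,.016)))
print("front top edge",G(onz(w,488,200,.074)),G(onz(w,470,330,.074)),"FL?",G(onz(w,487,120,.074)))
print(Gi(0,122))
E
```

```text
back [array([285.7, 138.2]), array([ 299.7, -140.4]), array([287.3, 173. ]), array([ 298.4, -139. ])]
disc [169.5   9.5] [171.4  12.9]
panel end top front [20.1 84.3] [0.62906702 0.10906485 0.068     ] low [18.5 83.3]
front top edge [ 21.5 131. ] [18.9 64.2] FL? [ 18.7 167.1]
[0.6075 0.1459]
```

Emit:
apply_moves(
  plan=[
    {"dx": 0, "dy": 0.6, "dz": 0, "wx": 0, "wy": 0, "wz": 0},
    {"dx": 0.2, "dy": 1.0, "dz": -0.15, "wx": 0, "wy": -3, "wz": 0},
    {"dx": 0.7, "dy": 1.0, "dz": -0.2, "wx": 0, "wy": -6, "wz": 0},
    {"dx": 1.2, "dy": 1.0, "dz": -0.25, "wx": 0, "wy": -9, "wz": 0},
    {"dx": 1.5, "dy": 1.0, "dz": -0.25, "wx": 0, "wy": -9, "wz": 0},
    {"dx": 1.6, "dy": 1.0, "dz": -0.25, "wx": 0, "wy": -9, "wz": 0},
    {"dx": 1.7, "dy": 1.0, "dz": -0.22, "wx": 0, "wy": -9, "wz": 0},
    {"dx": 1.8, "dy": 1.0, "dz": -0.2, "wx": 0, "wy": -9, "wz": 0},
  ],
)

```text
t: 9.88
ee_pos: [0.6242, 0.1431, 0.0372]
eef_rot: [-0.662, -0.218, -0.212, 0.685]
force: [-31.5, 1.1, 14.8]
gripper_width: -0.003
```

```bash
python3 - <<'E'
from h import *
import pickle
s=r.sense();print(s["t"],s["ee_pos"].round(4),G(s["ee_pos"]),R.from_quat(s["eef_rot"]).as_matrix()[:,1].round(3),s["force"].round(2),s["joint_pos"].round(2))
w=snap("wrist","wrist14"); 
E
```

```text
9.8833 [0.6242 0.1431 0.0372] [ 16.6 118.5] [ 0.579  0.033 -0.815] [-31.49   1.09  14.79] [-0.31  0.24 -0.11  2.21  1.16  0.25 -1.47]
```

View pics/wrist14.png

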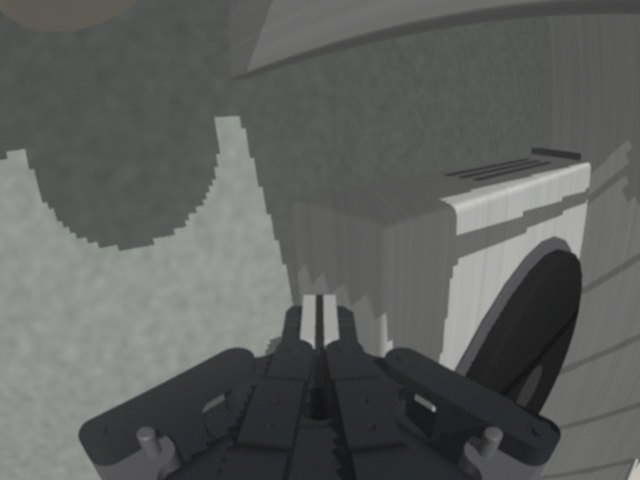

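Emit:
apply_moves(
  plan=[
    {"dx": 0.08, "dy": 0, "dz": 0.03, "wx": 0, "wy": 0, "wz": 0},
    {"dx": 0.16, "dy": 0, "dz": 0.05, "wx": 0, "wy": 0, "wz": 0},
    {"dx": 0.24, "dy": 0, "dz": 0.05, "wx": 0, "wy": 0, "wz": 0},
    {"dx": 0.3, "dy": 0.01, "dz": 0.05, "wx": 0, "wy": 0, "wz": 0},
    {"dx": 0.36, "dy": 0.01, "dz": 0.05, "wx": 0, "wy": 0, "wz": 0},
  ],
)

```text
t: 10.35
ee_pos: [0.6363, 0.1451, 0.0376]
eef_rot: [-0.662, -0.218, -0.21, 0.686]
force: [-20.4, 4.9, -1.2]
gripper_width: 0.002
```

```bash
python3 - <<'E'
from h import *
import pickle
s=r.sense();print(s["t"],s["ee_pos"].round(4),G(s["ee_pos"]),R.from_quat(s["eef_rot"]).as_matrix()[:,1].round(3),s["force"].round(2),s["joint_pos"].round(2))
w=snap("wrist","wrist15"); d=snap("scene");c=snap("side");crop(d,260,220,230,190,2.7,"c15z");crop(c,120,60,220,210,2.7,"s15z");pickle.dump((c,d,w),open("c15.pkl","wb"))
E
```

```text
10.35 [0.6363 0.1451 0.0376] [ 28.8 120. ] [ 0.576  0.035 -0.816] [-20.39   4.92  -1.19] [-0.28  0.26 -0.12  2.18  1.11  0.25 -1.42]
```

View pics/c15z.png

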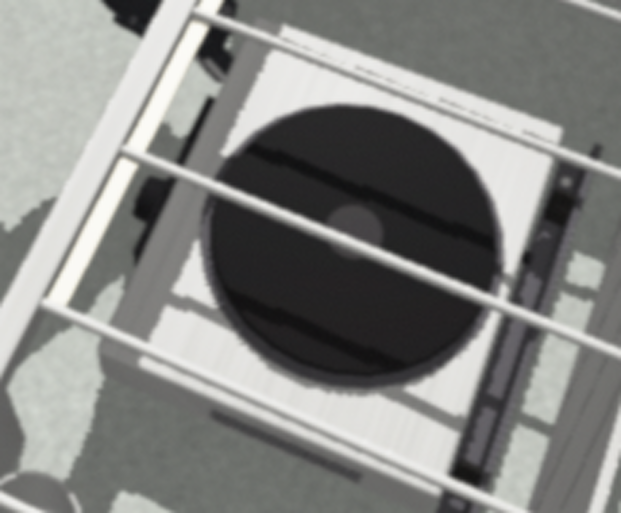

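View pics/s15z.png

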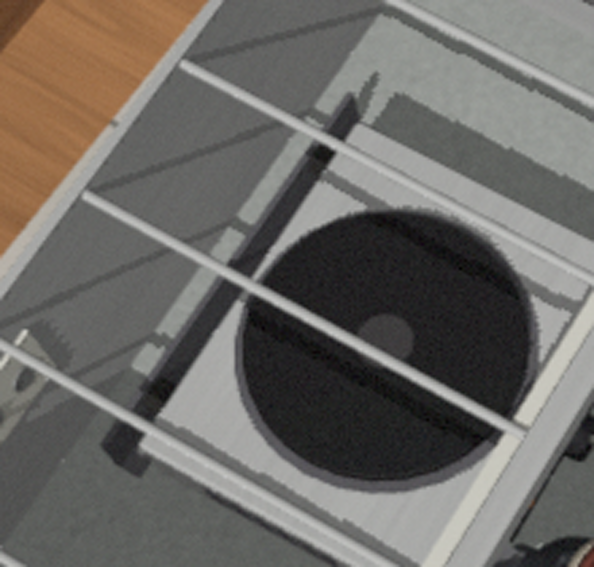

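```bash
python3 - <<'E'
from h import *
import pickle
c,d,w=pickle.load(open("c15.pkl","rb"))
e=lambda x,y,z=.074:onz(c,120+x/2.7,60+y/2.7,z)
g=lambda x,y,z=.074:onz(d,260+x/2.7,220+y/2.7,z)
print("back",[G(p) for p in [e(150,432),e(358,125),g(562,130),g(440,485)]])
print("disc",G(e(386,337,.089)),G(g(353,232,.089)))
print("rail front top edge @.05",[G(p) for p in [e(128,470,.05),e(355,105,.05)]], "buf",[G(p) for p in [g(548,215,.045),g(455,470,.045)]])
E
```

```text
back [array([300.1, 154.8]), array([ 302.8, -147. ]), array([303.7, 165.5]), array([ 305.2, -141.3])]
disc [181.    3.8] [181.6   7.6]
rail front top edge @.05 [array([306.9, 184.7]), array([ 324.6, -171.9])] buf [array([317.7, 104.1]), array([ 314.3, -118.7])]
```

Emit:
apply_moves(
  plan=[
    {"dx": 0.05, "dy": 0, "dz": 0.0, "wx": 0, "wy": 0, "wz": 0},
    {"dx": 0.1, "dy": 0, "dz": 0.0, "wx": 0, "wy": 0, "wz": 0},
    {"dx": 0.15, "dy": 0, "dz": 0.0, "wx": 0, "wy": 0, "wz": 0},
    {"dx": 0.2, "dy": 0, "dz": 0.0, "wx": 0, "wy": 0, "wz": 0},
    {"dx": 0.2, "dy": 0, "dz": 0.0, "wx": 0, "wy": 0, "wz": 0},
  ],
)

```text
t: 10.92
ee_pos: [0.6446, 0.1457, 0.0377]
eef_rot: [-0.662, -0.218, -0.21, 0.686]
force: [-13.4, 7.2, -6.8]
gripper_width: 0.001
```

```bash
python3 - <<'E'
from h import *
s=r.sense();print(s["t"],s["ee_pos"].round(4),G(s["ee_pos"]),s["force"].round(2))
E
```

```text
10.9167 [0.6446 0.1457 0.0377] [ 37.  120.3] [-13.37   7.25  -6.77]
```

Emit:
apply_moves(
  plan=[
    {"dx": 0.04, "dy": 0, "dz": 0.0, "wx": 0, "wy": 0, "wz": 0},
    {"dx": 0.08, "dy": 0, "dz": 0.0, "wx": 0, "wy": 0, "wz": 0},
    {"dx": 0.08, "dy": 0, "dz": 0.0, "wx": 0, "wy": 0, "wz": 0},
  ],
)

```text
t: 11.17
ee_pos: [0.6471, 0.146, 0.0375]
eef_rot: [-0.662, -0.218, -0.209, 0.686]
force: [-22.7, 5.8, 0.4]
gripper_width: 0.004
```

```bash
python3 - <<'E'
from h import *
import pickle
s=r.sense();print(s["t"],s["ee_pos"].round(4),G(s["ee_pos"]),s["force"].round(2))
d=snap("scene");c=snap("side");crop(d,260,220,230,190,2.7,"c16z");crop(c,120,60,220,210,2.7,"s16z");pickle.dump((c,d),open("c16.pkl","wb"))
E
```

```text
11.1667 [0.6471 0.146  0.0375] [ 39.6 120.4] [-22.68   5.82   0.41]
```

View pics/c16z.png

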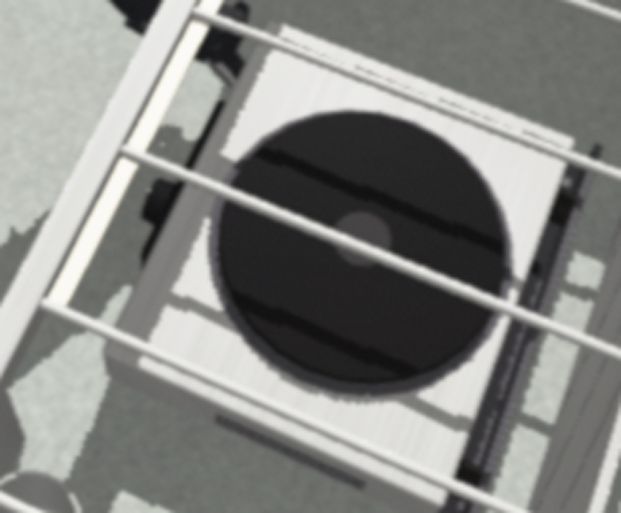

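View pics/s16z.png

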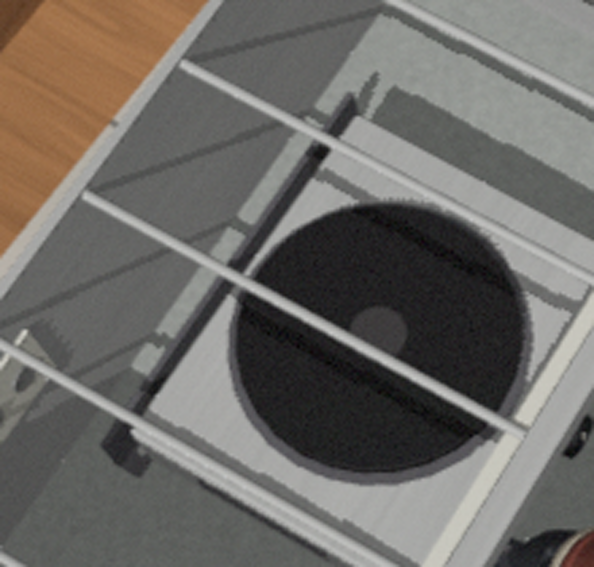

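```bash
python3 - <<'E'
from h import *
import pickle
c,d=pickle.load(open("c16.pkl","rb"))
e=lambda x,y,z=.074:onz(c,120+x/2.7,60+y/2.7,z)
g=lambda x,y,z=.074:onz(d,260+x/2.7,220+y/2.7,z)
print("back",[G(p) for p in [e(135,425),e(350,117),g(572,138),g(443,495)]])
print("disc",G(e(379,331,.089)),G(g(362,240,.089)))
E
```

```text
back [array([313.1, 155.8]), array([ 312.3, -150. ]), array([313.1, 161.9]), array([ 309.4, -147. ])]
disc [188.3   2.3] [190.1   4.3]
```

Emit:
apply_moves(
  plan=[
    {"dx": 0.03, "dy": 0, "dz": 0.0, "wx": 0, "wy": 0, "wz": 0},
    {"dx": 0.06, "dy": 0, "dz": 0.0, "wx": 0, "wy": 0, "wz": 0},
    {"dx": 0.06, "dy": 0, "dz": 0.0, "wx": 0, "wy": 0, "wz": 0},
  ],
)

```text
t: 11.52
ee_pos: [0.6476, 0.146, 0.0373]
eef_rot: [-0.662, -0.218, -0.209, 0.686]
force: [-49.9, 2.1, 20.5]
gripper_width: -0.0
```

```bash
python3 - <<'E'
from h import *
s=r.sense();print(s["t"],s["ee_pos"].round(4),G(s["ee_pos"]),s["force"].round(2))
E
```

```text
11.5167 [0.6476 0.146  0.0373] [ 40.1 120.5] [-49.94   2.14  20.5 ]
```

Emit:
apply_moves(
  plan=[
    {"dx": -0.7, "dy": 0, "dz": 0.1, "wx": 0, "wy": 3, "wz": 0},
    {"dx": -1.5, "dy": 0, "dz": 0.15, "wx": 0, "wy": 6, "wz": 0},
    {"dx": -2.3, "dy": 0, "dz": 0.15, "wx": 0, "wy": 9, "wz": 0},
    {"dx": -2.4, "dy": -1, "dz": 0.15, "wx": 0, "wy": 9, "wz": 0},
    {"dx": -2.4, "dy": -2, "dz": 0.15, "wx": 0, "wy": 9, "wz": 0},
    {"dx": -2.4, "dy": -3, "dz": 0.15, "wx": 0, "wy": 9, "wz": 0},
    {"dx": -2.4, "dy": -4, "dz": 0.15, "wx": 0, "wy": 9, "wz": 0},
    {"dx": -2.4, "dy": -5, "dz": 0.15, "wx": 0, "wy": 9, "wz": 0},
  ],
)

```text
t: 12.18
ee_pos: [0.5589, -0.0365, 0.0481]
eef_rot: [-0.676, -0.166, -0.161, 0.7]
force: [0.9, 1.4, -0.5]
gripper_width: -0.001
```

```bash
python3 - <<'E'
from h import *
s=r.sense();print(s["t"],s["ee_pos"].round(4),G(s["ee_pos"]),R.from_quat(s["eef_rot"]).as_matrix()[:,1].round(3),s["force"].round(2),s["joint_pos"].round(2))
E
```

```text
12.1833 [ 0.5589 -0.0365  0.0481] [-56.  -58.2] [ 0.45   0.035 -0.893] [ 0.93  1.44 -0.51] [ 0.41  0.12 -0.41  2.26  0.02  0.31  0.01]
```

Emit:
apply_moves(
  plan=[
    {"dx": 0, "dy": -0.9, "dz": 0, "wx": 0, "wy": 0, "wz": 0},
    {"dx": 0, "dy": -1.4, "dz": -0.1, "wx": 0, "wy": 0, "wz": 0},
    {"dx": 0.5, "dy": -1.4, "dz": -0.2, "wx": 0, "wy": -3, "wz": 0},
    {"dx": 1.0, "dy": -1.4, "dz": -0.25, "wx": 0, "wy": -6, "wz": 0},
    {"dx": 1.4, "dy": -1.4, "dz": -0.25, "wx": 0, "wy": -9, "wz": 0},
    {"dx": 1.8, "dy": -1.4, "dz": -0.25, "wx": 0, "wy": -9, "wz": 0},
    {"dx": 2.1, "dy": -1.4, "dz": -0.25, "wx": 0, "wy": -9, "wz": 0},
    {"dx": 2.1, "dy": -1.4, "dz": -0.25, "wx": 0, "wy": -9, "wz": 0},
  ],
)

```text
t: 12.85
ee_pos: [0.6451, -0.0916, 0.0384]
eef_rot: [-0.661, -0.22, -0.214, 0.684]
force: [0.8, 1.0, 0.8]
gripper_width: -0.002
```

```bash
python3 - <<'E'
from h import *
s=r.sense();print(s["t"],s["ee_pos"].round(4),G(s["ee_pos"]),R.from_quat(s["eef_rot"]).as_matrix()[:,1].round(3),s["force"].round(2),s["joint_pos"].round(2))
w=snap("wrist","wrist17");w=snap("side","side17")
E
```

```text
12.85 [ 0.6451 -0.0916  0.0384] [  27.8 -116.8] [ 0.584  0.034 -0.811] [0.81 1.   0.83] [ 0.5   0.28 -0.4   2.18 -0.17  0.09  0.32]
```

View pics/wrist17.png

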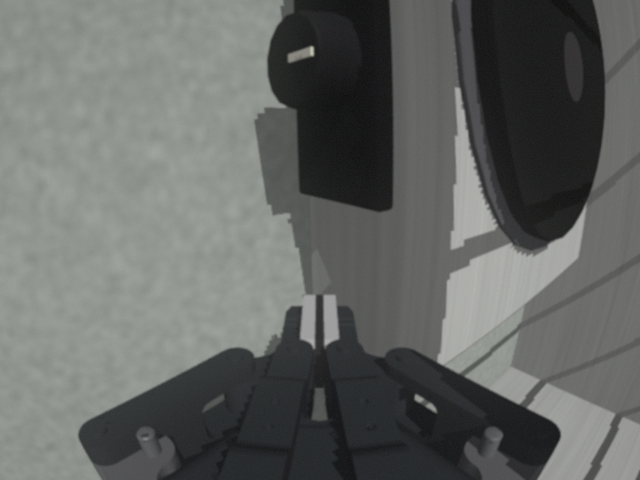

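View pics/side17.png

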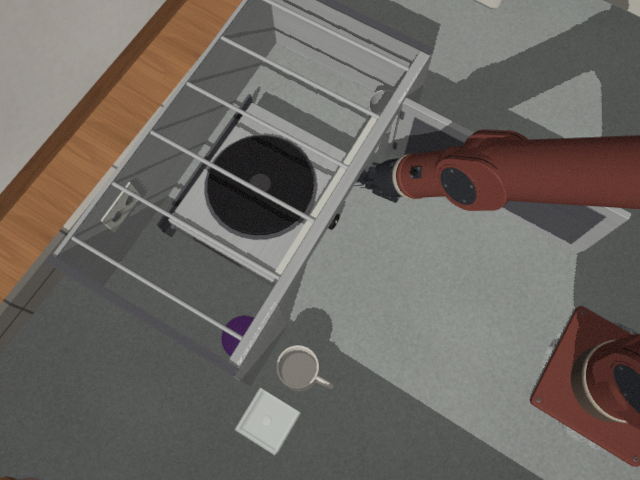

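Emit:
apply_moves(
  plan=[
    {"dx": 0.1, "dy": 0, "dz": 0, "wx": 0, "wy": 1, "wz": 0},
    {"dx": 0.2, "dy": 0, "dz": 0, "wx": 0, "wy": 1, "wz": 0},
    {"dx": 0.24, "dy": 0, "dz": 0, "wx": 0, "wy": 1, "wz": 0},
    {"dx": 0.28, "dy": 0, "dz": 0, "wx": 0, "wy": 1, "wz": 0},
  ],
)

```text
t: 13.28
ee_pos: [0.6536, -0.0909, 0.037]
eef_rot: [-0.663, -0.213, -0.207, 0.687]
force: [-15.2, -1.0, 12.0]
gripper_width: 0.001
```

```bash
python3 - <<'E'
from h import *
s=r.sense();print(s["t"],s["ee_pos"].round(4),G(s["ee_pos"]),R.from_quat(s["eef_rot"]).as_matrix()[:,1].round(3),s["force"].round(2),s["joint_pos"].round(2))
E
```

```text
13.2833 [ 0.6536 -0.0909  0.037 ] [  36.4 -116.5] [ 0.568  0.034 -0.823] [-15.22  -0.95  11.98] [ 0.44  0.29 -0.34  2.14 -0.15  0.13  0.29]
```

Emit:
apply_moves(
  plan=[
    {"dx": 0.03, "dy": 0, "dz": 0.03, "wx": 0, "wy": 0, "wz": 0},
    {"dx": 0.06, "dy": 0, "dz": 0.05, "wx": 0, "wy": 0, "wz": 0},
    {"dx": 0.06, "dy": 0, "dz": 0.05, "wx": 0, "wy": 0, "wz": 0},
  ],
)

```text
t: 13.53
ee_pos: [0.6536, -0.0909, 0.037]
eef_rot: [-0.664, -0.212, -0.206, 0.687]
force: [-14.1, -0.7, 7.3]
gripper_width: 0.0
```

```bash
python3 - <<'E'
from h import *
s=r.sense();print(s["t"],s["ee_pos"].round(4),G(s["ee_pos"]),s["force"].round(2))
E
```

```text
13.5333 [ 0.6536 -0.0909  0.037 ] [  36.3 -116.5] [-14.1   -0.74   7.27]
```

Emit:
apply_moves(
  plan=[
    {"dx": 0.04, "dy": 0, "dz": 0.0, "wx": 0, "wy": 0, "wz": 0},
    {"dx": 0.08, "dy": 0, "dz": 0.0, "wx": 0, "wy": 0, "wz": 0},
    {"dx": 0.08, "dy": 0, "dz": 0.0, "wx": 0, "wy": 0, "wz": 0},
  ],
)

```text
t: 13.78
ee_pos: [0.6548, -0.0913, 0.0368]
eef_rot: [-0.664, -0.211, -0.205, 0.687]
force: [-39.8, -0.8, 29.4]
gripper_width: -0.001
```

```bash
python3 - <<'E'
from h import *
s=r.sense();print(s["t"],s["ee_pos"].round(4),G(s["ee_pos"]),s["force"].round(2),s["joint_pos"].round(3),s["moment"].round(2))
E
```

```text
13.7833 [ 0.6548 -0.0913  0.0368] [  37.5 -117. ] [-39.83  -0.79  29.42] [ 0.43   0.293 -0.329  2.137 -0.144  0.141  0.288] [0.04 3.69 0.24]
```

Emit:
apply_moves(
  plan=[
    {"dx": 0.0, "dy": 0, "dz": 0.08, "wx": 0, "wy": 0, "wz": 0},
    {"dx": 0.0, "dy": 0, "dz": 0.12, "wx": 0, "wy": 0, "wz": 0},
  ],
)

```text
t: 13.95
ee_pos: [0.6542, -0.0908, 0.0395]
eef_rot: [-0.664, -0.21, -0.204, 0.688]
force: [-9.8, -1.8, -7.3]
gripper_width: -0.002
```

```bash
python3 - <<'E'
from h import *
s=r.sense();print(s["t"],s["ee_pos"].round(4),G(s["ee_pos"]),s["force"].round(2),s["joint_pos"].round(3),s["moment"].round(2))
import pickle
d=snap("scene");c=snap("side");crop(d,260,220,230,190,2.7,"c18z");crop(c,120,60,220,210,2.7,"s18z");pickle.dump((c,d),open("c18.pkl","wb"))
E
```

```text
13.95 [ 0.6542 -0.0908  0.0395] [  36.9 -116.4] [-9.84 -1.79 -7.26] [ 0.431  0.287 -0.33   2.135 -0.145  0.151  0.287] [-0.2   3.34 -0.01]
```

View pics/c18z.png

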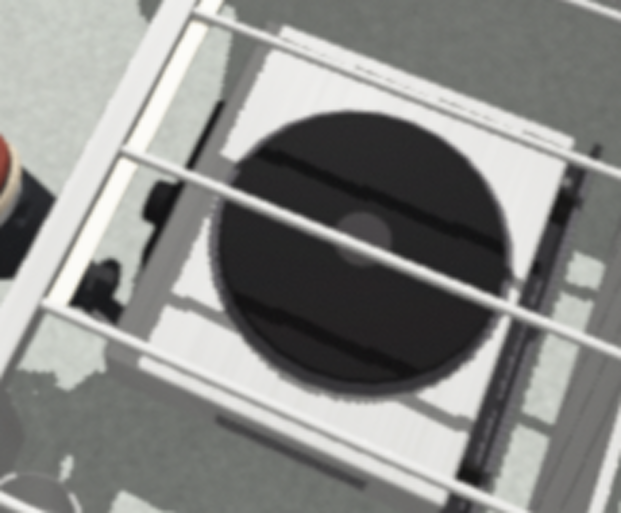

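View pics/s18z.png

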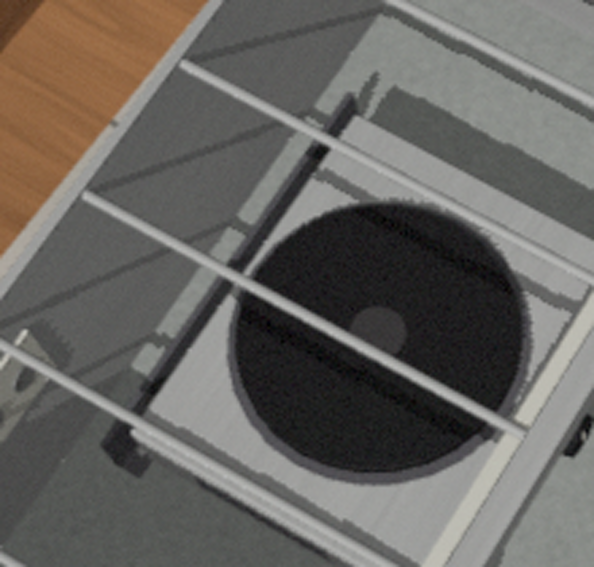

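Emit:
apply_moves(
  plan=[
    {"dx": 0.05, "dy": 0, "dz": 0.02, "wx": 0, "wy": 0, "wz": 0},
    {"dx": 0.1, "dy": 0, "dz": 0.03, "wx": 0, "wy": 0, "wz": 0},
  ],
)

```text
t: 14.22
ee_pos: [0.6562, -0.0917, 0.0393]
eef_rot: [-0.664, -0.208, -0.203, 0.688]
force: [-42.0, -1.3, 14.4]
gripper_width: -0.002
```

```bash
python3 - <<'E'
from h import *
s=r.sense();print(s["t"],s["ee_pos"].round(4),G(s["ee_pos"]),s["force"].round(2),s["joint_pos"].round(3),s["moment"].round(2))
E
```

```text
14.2167 [ 0.6562 -0.0917  0.0393] [  38.9 -117.4] [-42.05  -1.26  14.44] [ 0.423  0.291 -0.321  2.128 -0.141  0.158  0.282] [-0.26  5.94  0.11]
```

Emit:
apply_moves(
  plan=[
    {"dx": 0.03, "dy": 0, "dz": 0.07, "wx": 0, "wy": 0, "wz": 0},
    {"dx": 0.03, "dy": 0, "dz": 0.07, "wx": 0, "wy": 0, "wz": 0},
  ],
)

```text
t: 14.38
ee_pos: [0.6559, -0.0914, 0.0402]
eef_rot: [-0.664, -0.207, -0.202, 0.689]
force: [-23.3, -4.8, -5.7]
gripper_width: -0.0
```

```bash
python3 - <<'E'
from h import *
s=r.sense();print(s["t"],s["ee_pos"].round(4),G(s["ee_pos"]),s["force"].round(2),s["joint_pos"].round(3),s["moment"].round(2))
import pickle
d=snap("scene");c=snap("side");w=snap("wrist","wrist19");crop(d,260,220,230,190,2.7,"c19z");crop(c,120,60,220,210,2.7,"s19z");pickle.dump((c,d,w),open("c19.pkl","wb"))
a=pickle.load(open("c16.pkl","rb"))
for i,n in ((0,"side"),(1,"scene")):
    df=cv2.absdiff(a[i]["img"],(c,d)[i]["img"]).max(2); cv2.imwrite(f"pics/diff19{n}.png",np.clip(df.astype(int)*3,0,255).astype(np.uint8)[60:400])
E
```

```text
14.3833 [ 0.6559 -0.0914  0.0402] [  38.6 -117.1] [-23.34  -4.76  -5.71] [ 0.421  0.289 -0.319  2.125 -0.141  0.166  0.28 ] [-0.77  5.34 -0.26]
```

View pics/c19z.png

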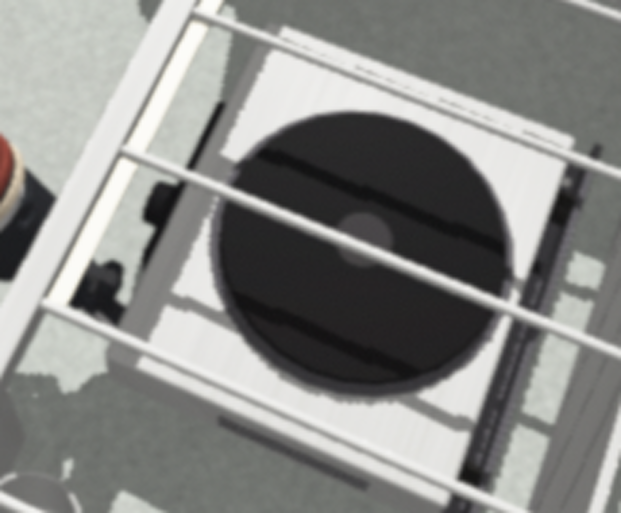

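View pics/diff19side.png

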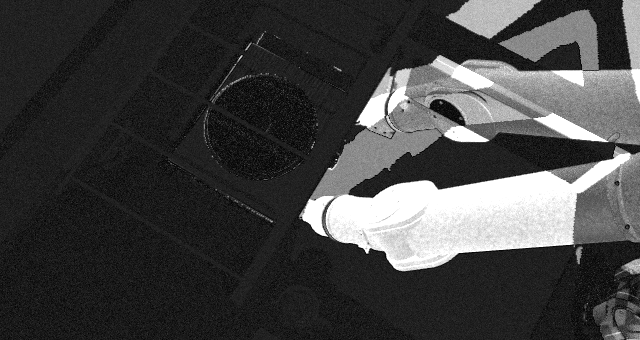

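View pics/diff19scene.png

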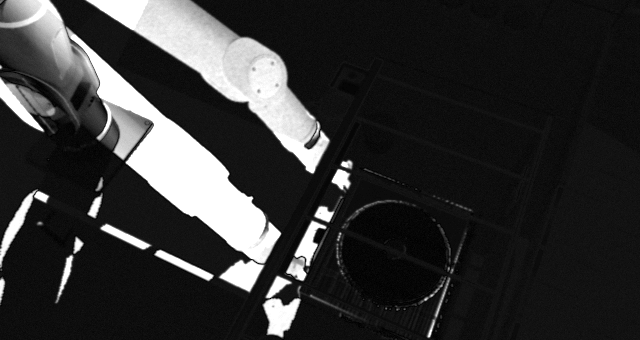

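Emit:
apply_moves(
  plan=[
    {"dx": 0.04, "dy": 0, "dz": 0.02, "wx": 0, "wy": 0, "wz": 0},
    {"dx": 0.08, "dy": 0, "dz": 0.02, "wx": 0, "wy": 0, "wz": 0},
    {"dx": 0.08, "dy": 0, "dz": 0.03, "wx": 0, "wy": 0, "wz": 0},
  ],
)

```text
t: 14.78
ee_pos: [0.6562, -0.0914, 0.04]
eef_rot: [-0.665, -0.205, -0.2, 0.69]
force: [-44.7, -3.3, 7.7]
gripper_width: -0.001
```

```bash
python3 - <<'E'
from h import *
s=r.sense();print(s["t"],s["ee_pos"].round(4),G(s["ee_pos"]),s["force"].round(2),s["joint_pos"].round(3),s["moment"].round(2))
E
```

```text
14.7833 [ 0.6562 -0.0914  0.04  ] [  38.9 -117.1] [-44.7   -3.32   7.71] [ 0.415  0.29  -0.313  2.121 -0.138  0.174  0.276] [-0.58  7.27 -0.01]
```

Emit:
apply_moves(
  plan=[
    {"dx": -0.7, "dy": 0, "dz": 0.05, "wx": 0, "wy": 2, "wz": 0},
    {"dx": -1.5, "dy": 0, "dz": 0.1, "wx": 0, "wy": 4, "wz": 0},
    {"dx": -2.3, "dy": 0, "dz": 0.1, "wx": 0, "wy": 6, "wz": 0},
    {"dx": -2.5, "dy": 1, "dz": 0.1, "wx": 0, "wy": 6, "wz": 0},
    {"dx": -2.5, "dy": 2, "dz": 0.1, "wx": 0, "wy": 6, "wz": 0},
    {"dx": -2.5, "dy": 3, "dz": 0.1, "wx": 0, "wy": 6, "wz": 0},
    {"dx": -2.5, "dy": 4, "dz": 0.1, "wx": 0, "wy": 6, "wz": 0},
    {"dx": -2.5, "dy": 5, "dz": 0.1, "wx": 0, "wy": 6, "wz": 0},
  ],
)

```text
t: 15.45
ee_pos: [0.568, 0.072, 0.0529]
eef_rot: [-0.673, -0.177, -0.172, 0.697]
force: [0.8, -0.8, 0.2]
gripper_width: -0.0
```

```bash
python3 - <<'E'
from h import *
import pickle
s=r.sense();print(s["t"],s["ee_pos"].round(4),G(s["ee_pos"]),R.from_quat(s["eef_rot"]).as_matrix()[:,1].round(3),s["force"].round(2),s["joint_pos"].round(2))
d=snap("scene");c=snap("side");crop(d,260,220,230,190,2.7,"c20z");crop(c,120,60,220,210,2.7,"s20z");pickle.dump((c,d),open("c20.pkl","wb"))
# back edge subpixel along scene: sample lines perpendicular at several plate-local y
g=cv2.cvtColor(d["img"],cv2.COLOR_RGB2GRAY).astype(float)
for y in (140,110,-60,-75,-90,-100,-110,-120):
    xs=np.arange(290,330,.5);v=[]
    for x in xs:
        p=Gi(x,y);u=proj(d,[p[0],p[1],.074]);v.append(cv2.getRectSubPix(g.astype(np.float32),(1,1),(float(u[0]),float(u[1])))[0,0])
    v=np.array(v);k=np.argmin(np.gradient(v));print(y,xs[k],np.gradient(v)[k].round(1))
E
```

```text
15.45 [0.568  0.072  0.0529] [-42.5  49.8] [ 0.479  0.034 -0.877] [ 0.84 -0.76  0.18] [-0.02  0.11 -0.25  2.26  0.4   0.3  -0.61]
140 315.0 -9.6
110 315.0 -19.2
-60 313.5 -17.1
-75 314.0 -16.2
-90 313.5 -8.0
-100 312.5 -16.1
-110 313.5 -16.9
-120 313.5 -19.0
```

View pics/c20z.png

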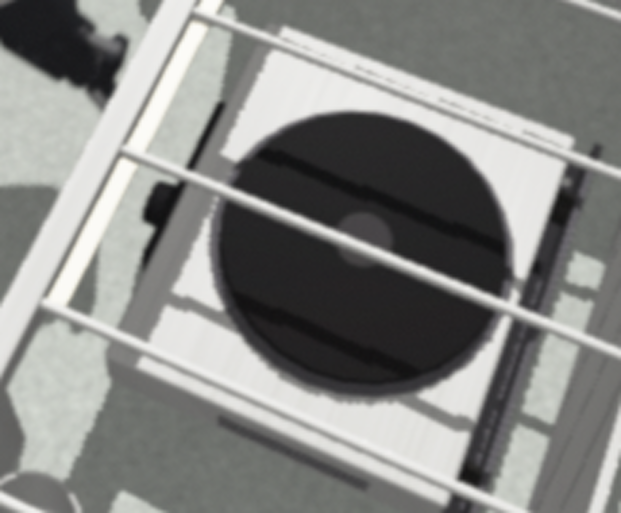

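Emit:
apply_moves(
  plan=[
    {"dx": -0.2, "dy": 0.9, "dz": 0, "wx": 0, "wy": 0, "wz": 0},
    {"dx": -0.2, "dy": 1.75, "dz": 0, "wx": 0, "wy": 0, "wz": 0},
    {"dx": 0.3, "dy": 1.75, "dz": -0.15, "wx": 0, "wy": -2, "wz": 0},
    {"dx": 0.8, "dy": 1.75, "dz": -0.3, "wx": 0, "wy": -4, "wz": 0},
    {"dx": 1.3, "dy": 1.75, "dz": -0.32, "wx": 0, "wy": -6, "wz": 0},
    {"dx": 1.6, "dy": 1.75, "dz": -0.32, "wx": 0, "wy": -6, "wz": 0},
    {"dx": 1.8, "dy": 1.75, "dz": -0.32, "wx": 0, "wy": -6, "wz": 0},
    {"dx": 1.8, "dy": 1.75, "dz": -0.32, "wx": 0, "wy": -6, "wz": 0},
  ],
)

```text
t: 16.22
ee_pos: [0.6414, 0.1408, 0.0399]
eef_rot: [-0.664, -0.213, -0.207, 0.687]
force: [-0.0, -0.4, 0.6]
gripper_width: -0.001
```

```bash
python3 - <<'E'
from h import *
s=r.sense();print(s["t"],s["ee_pos"].round(4),G(s["ee_pos"]),R.from_quat(s["eef_rot"]).as_matrix()[:,1].round(3),s["force"].round(2),s["joint_pos"].round(2))
E
```

```text
16.2167 [0.6414 0.1408 0.0399] [ 33.7 115.5] [ 0.567  0.034 -0.823] [-0.03 -0.37  0.63] [-0.29  0.26 -0.1   2.17  0.99  0.25 -1.29]
```

Emit:
apply_moves(
  plan=[
    {"dx": 0.06, "dy": 0, "dz": 0, "wx": 0, "wy": 0, "wz": 0},
    {"dx": 0.12, "dy": 0, "dz": 0, "wx": 0, "wy": 0, "wz": 0},
    {"dx": 0.15, "dy": 0, "dz": 0.02, "wx": 0, "wy": 0, "wz": 0},
    {"dx": 0.15, "dy": 0, "dz": 0.02, "wx": 0, "wy": 0, "wz": 0},
  ],
)

```text
t: 16.55
ee_pos: [0.6463, 0.141, 0.0408]
eef_rot: [-0.664, -0.213, -0.207, 0.687]
force: [-1.0, -0.1, -0.2]
gripper_width: 0.001
```

```bash
python3 - <<'E'
from h import *
s=r.sense();print(s["t"],s["ee_pos"].round(4),G(s["ee_pos"]),s["force"].round(2))
E
```

```text
16.55 [0.6463 0.141  0.0408] [ 38.6 115.5] [-0.95 -0.15 -0.23]
```

Emit:
apply_moves(
  plan=[
    {"dx": 0.04, "dy": 0, "dz": 0, "wx": 0, "wy": 0, "wz": 0},
    {"dx": 0.07, "dy": 0, "dz": 0.03, "wx": 0, "wy": 0, "wz": 0},
    {"dx": 0.07, "dy": 0, "dz": 0.03, "wx": 0, "wy": 0, "wz": 0},
  ],
)

```text
t: 16.8
ee_pos: [0.647, 0.1409, 0.0407]
eef_rot: [-0.664, -0.212, -0.206, 0.687]
force: [-17.2, -2.5, 8.5]
gripper_width: -0.002
```

```bash
python3 - <<'E'
from h import *
s=r.sense();print(s["t"],s["ee_pos"].round(4),G(s["ee_pos"]),s["force"].round(2))
E
```

```text
16.8 [0.647  0.1409 0.0407] [ 39.3 115.4] [-17.19  -2.53   8.47]
```

Emit:
apply_moves(
  plan=[
    {"dx": 0.03, "dy": 0, "dz": 0.03, "wx": 0, "wy": 0, "wz": 0},
    {"dx": 0.05, "dy": 0, "dz": 0.05, "wx": 0, "wy": 0, "wz": 0},
    {"dx": 0.05, "dy": 0, "dz": 0.05, "wx": 0, "wy": 0, "wz": 0},
  ],
)

```text
t: 17.05
ee_pos: [0.6471, 0.1409, 0.0409]
eef_rot: [-0.665, -0.211, -0.204, 0.687]
force: [-21.7, -0.4, 4.8]
gripper_width: -0.004
```

```bash
python3 - <<'E'
from h import *
s=r.sense();print(s["t"],s["ee_pos"].round(4),G(s["ee_pos"]),s["force"].round(2))
E
```

```text
17.05 [0.6471 0.1409 0.0409] [ 39.4 115.4] [-21.68  -0.38   4.85]
```

Emit:
apply_moves(
  plan=[
    {"dx": 0.05, "dy": 0, "dz": 0.02, "wx": 0, "wy": 0, "wz": 0},
    {"dx": 0.08, "dy": 0, "dz": 0.02, "wx": 0, "wy": 0, "wz": 0},
  ],
)

```text
t: 17.22
ee_pos: [0.6478, 0.1409, 0.0406]
eef_rot: [-0.666, -0.211, -0.203, 0.686]
force: [-64.3, -4.5, 38.3]
gripper_width: -0.003
```

```bash
python3 - <<'E'
from h import *
s=r.sense();print(s["t"],s["ee_pos"].round(4),G(s["ee_pos"]),s["force"].round(2))
E
```

```text
17.2167 [0.6478 0.1409 0.0406] [ 40.1 115.3] [-64.29  -4.5   38.28]
```

Emit:
apply_moves(
  plan=[
    {"dx": -0.6, "dy": -0.05, "dz": 0.05, "wx": 0, "wy": 3, "wz": 0},
    {"dx": -1.4, "dy": -0.2, "dz": 0.1, "wx": 0, "wy": 8, "wz": 0},
    {"dx": -2.2, "dy": -0.5, "dz": 0.2, "wx": 0, "wy": 14, "wz": 0},
    {"dx": -2.9, "dy": -1, "dz": 0.6, "wx": 0, "wy": 20, "wz": 0},
    {"dx": -3.3, "dy": -1.5, "dz": 1.4, "wx": 0, "wy": 26, "wz": 0},
    {"dx": -3.5, "dy": -2, "dz": 2.3, "wx": 0, "wy": 32, "wz": 0},
    {"dx": -3.5, "dy": -2, "dz": 3.3, "wx": 0, "wy": 34, "wz": 0},
    {"dx": -3.5, "dy": -2, "dz": 4.3, "wx": 0, "wy": 34, "wz": 0},
  ],
)

```text
t: 17.88
ee_pos: [0.515, 0.0595, 0.2031]
eef_rot: [-0.695, -0.0, -0.003, 0.719]
force: [1.8, 0.3, -0.3]
gripper_width: 0.0
```

```bash
python3 - <<'E'
from h import *
s=r.sense();print(s["t"],s["ee_pos"].round(4),G(s["ee_pos"]),R.from_quat(s["eef_rot"]).as_matrix()[:,1].round(3),s["force"].round(2),s["joint_pos"].round(2))
E
```

```text
17.8833 [0.515  0.0595 0.2031] [-96.   39.5] [ 0.005  0.035 -0.999] [ 1.78  0.31 -0.31] [ 0.24  0.11 -0.44  1.81  0.01  1.23 -0.21]
```

Emit:
apply_moves(
  plan=[
    {"dx": -0.2, "dy": 0, "dz": 1, "wx": -2, "wy": 0, "wz": 0},
    {"dx": -0.5, "dy": -0.5, "dz": 2, "wx": -2, "wy": 0, "wz": 0},
    {"dx": -0.8, "dy": -1.3, "dz": 2.5, "wx": -2, "wy": 0, "wz": 0},
    {"dx": -1.2, "dy": -2.3, "dz": 2.5, "wx": -2, "wy": 0, "wz": 0},
    {"dx": -1.6, "dy": -3.3, "dz": 2.5, "wx": -2, "wy": 0, "wz": 0},
    {"dx": -2, "dy": -4.3, "dz": 2.5, "wx": -2, "wy": 0, "wz": 0},
    {"dx": -2, "dy": -5.3, "dz": 2.5, "wx": -2, "wy": 0, "wz": 0},
    {"dx": -2, "dy": -6.3, "dz": 2.5, "wx": -2, "wy": 0, "wz": 0},
  ],
)

```text
t: 18.55
ee_pos: [0.4337, -0.1895, 0.3024]
eef_rot: [0.708, 0.004, 0.004, -0.706]
force: [2.0, 0.4, 1.2]
gripper_width: 0.002
```

Emit:
apply_moves(
  plan=[
    {"dx": 0, "dy": -0.9, "dz": 0, "wx": 0, "wy": 0, "wz": 0},
    {"dx": 0, "dy": -1.8, "dz": 0, "wx": 0, "wy": 0, "wz": 0},
    {"dx": 0, "dy": -2.5, "dz": 0, "wx": 0, "wy": 0, "wz": 0},
    {"dx": 0, "dy": -3, "dz": 0, "wx": 0, "wy": 0, "wz": 0},
  ],
)

```text
t: 18.88
ee_pos: [0.434, -0.3108, 0.3014]
eef_rot: [0.708, 0.002, 0.005, -0.707]
force: [-0.6, -0.1, -0.7]
gripper_width: 0.002
```

```bash
python3 - <<'E'
from h import *
s=r.sense();print(s["t"],s["ee_pos"].round(4),G(s["ee_pos"]),R.from_quat(s["eef_rot"]).as_matrix()[:,1].round(3),s["force"].round(2),s["joint_pos"].round(2))
for n in("scene","side","wrist"): snap(n,n+"21")
E
```

```text
18.8833 [ 0.434  -0.3108  0.3014] [-192.1 -327.2] [ 0.01  -0.002 -1.   ] [-0.57 -0.09 -0.67] [ 0.58  0.06 -0.04  1.64 -0.    1.42  0.54]
```

View pics/scene21.png

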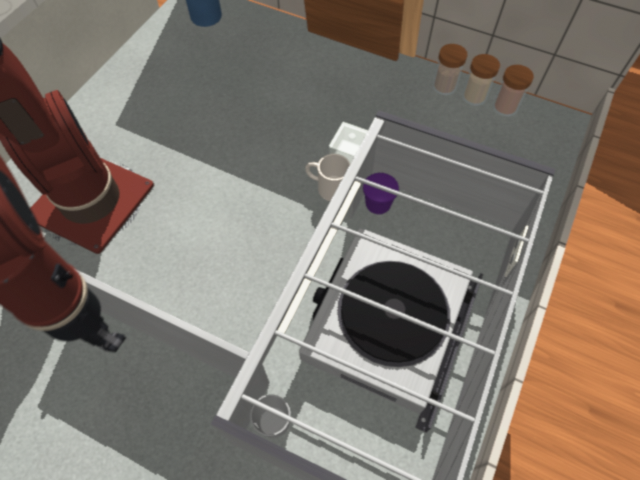

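View pics/side21.png

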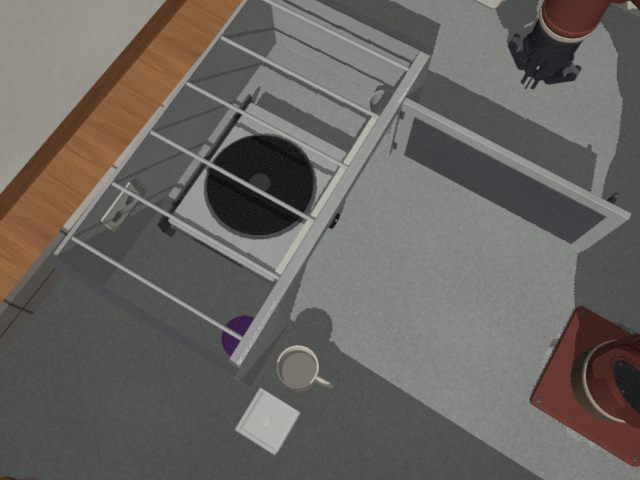

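View pics/wrist21.png

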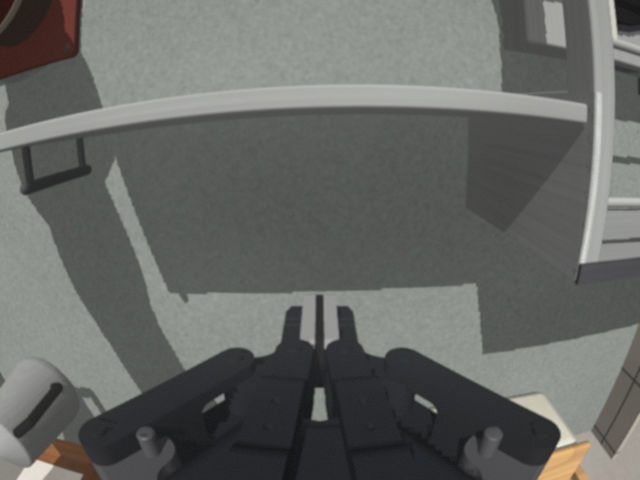

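```bash
python3 - <<'E'
from h import *
w=snap("wrist");d=snap("side")
P=[onz(w,u,v,.23) for u,v in ((150,118),(200,112),(320,107),(450,112),(560,122))]
print(np.round(P,4))
print("side outer top edge?",onz(d,412,100,.23),onz(d,628,213,.23), "cyl",onz(w,40,400,.1),onz(w,40,400,0))
H=Gi(-1,-230);print("H",H)
u=np.array(P[1][:2])-H; 
A=np.polyfit([p[0] for p in P],[p[1] for p in P],1); face=np.degrees(np.arctan(A[0]));print("face line slope deg",face,"y at .42",np.polyval(A,.42))
phi0=180+face-92.36;print("phi",phi0, "dist of face from hinge",(H[1]-np.polyval(A,H[0]))*np.cos(np.radians(face)))
for phi in (phi0,80,70,60,50,40,30,20,10,5,0):
    a=np.radians(92.36+phi);u=np.array([np.cos(a),np.sin(a)]);n=np.array([-u[1],u[0]])
    print(round(phi,1),(H+.2*u+(.014+.012)*n).round(4))
E
```

```text
[[ 0.334  -0.2194  0.23  ]
 [ 0.3666 -0.2187  0.23  ]
 [ 0.4364 -0.2186  0.23  ]
 [ 0.5132 -0.2186  0.23  ]
 [ 0.5951 -0.2166  0.23  ]]
side outer top edge? [ 0.60608897 -0.21966697  0.23      ] [ 0.1656508  -0.22674575  0.23      ] cyl [-0.01591111 -0.61044424  0.1       ] [-0.14662121 -0.72203251  0.        ]
H [ 0.621  -0.2058]
face line slope deg 0.4960664457103932 y at .42 -0.21863346539255318
phi 88.1360664457104 dist of face from hinge 0.011092749583609085
88.1 [ 0.4212 -0.2335]
80 [ 0.4193 -0.205 ]
70 [ 0.4225 -0.17  ]
60 [ 0.4318 -0.136 ]
50 [ 0.4467 -0.1042]
40 [ 0.467  -0.0755]
30 [ 0.492  -0.0508]
20 [ 0.5209 -0.0307]
10 [ 0.5528 -0.016 ]
5 [ 0.5696 -0.0108]
0 [ 0.5868 -0.007 ]
```

Emit:
apply_moves(
  plan=[
    {"dx": -0.1, "dy": 0, "dz": -0.8, "wx": 0, "wy": 0, "wz": 0},
    {"dx": -0.2, "dy": 0, "dz": -1.6, "wx": 0, "wy": 0, "wz": 0},
    {"dx": -0.3, "dy": 0, "dz": -2.3, "wx": 0, "wy": 0, "wz": 0},
    {"dx": -0.3, "dy": 0.5, "dz": -2.35, "wx": 0, "wy": 0, "wz": 0},
    {"dx": -0.3, "dy": 1.2, "dz": -2.35, "wx": 0, "wy": 0, "wz": 0},
    {"dx": -0.3, "dy": 1.7, "dz": -2.35, "wx": 0, "wy": 0, "wz": 0},
    {"dx": -0.3, "dy": 2.0, "dz": -2.35, "wx": 0, "wy": 0, "wz": 0},
    {"dx": -0.3, "dy": 2.3, "dz": -2.35, "wx": 0, "wy": 0, "wz": 0},
  ],
)

```text
t: 19.8
ee_pos: [0.4232, -0.214, 0.2079]
eef_rot: [0.708, 0.004, 0.003, -0.707]
force: [0.0, -0.5, 0.4]
gripper_width: -0.0
```

```bash
python3 - <<'E'
from h import *
s=r.sense();print(s["t"],s["ee_pos"].round(4),s["force"].round(2),s["joint_pos"].round(2))
snap("side","side22")
E
```

```text
19.8 [ 0.4232 -0.214   0.2079] [ 0.05 -0.48  0.41] [ 0.5  -0.01 -0.13  1.91 -0.    1.23  0.38]
```

View pics/side22.png

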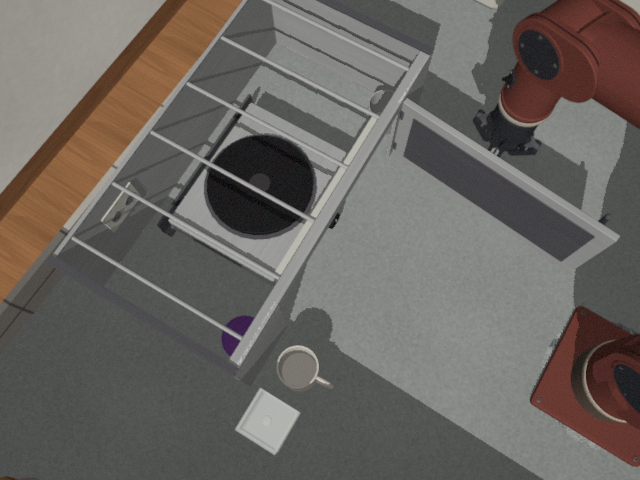

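Emit:
apply_moves(
  plan=[
    {"dx": 0, "dy": 0.5, "dz": 0, "wx": 0, "wy": 0, "wz": 0},
    {"dx": 0, "dy": 1.0, "dz": 0, "wx": 0, "wy": 0, "wz": 0},
    {"dx": 0.1, "dy": 1.5, "dz": 0, "wx": 0, "wy": 0, "wz": 0},
    {"dx": 0.25, "dy": 1.95, "dz": 0, "wx": 0, "wy": 0, "wz": 0},
    {"dx": 0.4, "dy": 2.4, "dz": 0, "wx": 0, "wy": 0, "wz": 0},
    {"dx": 0.6, "dy": 2.75, "dz": 0, "wx": 0, "wy": 0, "wz": 0},
    {"dx": 0.85, "dy": 3.1, "dz": 0, "wx": 0, "wy": 0, "wz": 0},
    {"dx": 1.1, "dy": 3.45, "dz": 0, "wx": 0, "wy": 0, "wz": 0},
  ],
)

```text
t: 20.52
ee_pos: [0.4674, -0.078, 0.2079]
eef_rot: [0.708, 0.003, 0.004, -0.707]
force: [0.2, -2.4, 0.2]
gripper_width: 0.0
```

```bash
python3 - <<'E'
from h import *
s=r.sense();print(s["t"],s["ee_pos"].round(4),s["force"].round(2),s["joint_pos"].round(2))
snap("side","side23")
E
```

```text
20.5167 [ 0.4674 -0.078   0.2079] [ 0.24 -2.41  0.16] [ 0.36 -0.   -0.29  1.9  -0.    1.23  0.07]
```

View pics/side23.png

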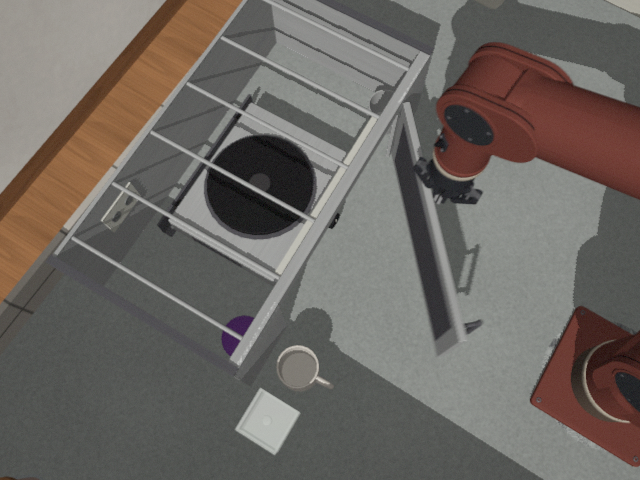

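Emit:
apply_moves(
  plan=[
    {"dx": 0.3, "dy": 0.35, "dz": 0, "wx": 0, "wy": 0, "wz": 0},
    {"dx": 0.6, "dy": 0.7, "dz": 0, "wx": 0, "wy": 0, "wz": 0},
    {"dx": 0.95, "dy": 0.95, "dz": 0, "wx": 0, "wy": 0, "wz": 0},
    {"dx": 1.3, "dy": 1.2, "dz": 0, "wx": 0, "wy": 0, "wz": 0},
    {"dx": 1.6, "dy": 1.35, "dz": 0, "wx": 0, "wy": 0, "wz": 0},
    {"dx": 1.85, "dy": 1.45, "dz": 0, "wx": 0, "wy": 0, "wz": 0},
    {"dx": 2.1, "dy": 1.55, "dz": 0, "wx": 0, "wy": 0, "wz": 0},
    {"dx": 2.2, "dy": 1.6, "dz": 0, "wx": 0, "wy": 0, "wz": 0},
  ],
)

```text
t: 21.23
ee_pos: [0.556, -0.0138, 0.2074]
eef_rot: [0.707, 0.003, 0.004, -0.707]
force: [-0.7, -0.2, 0.7]
gripper_width: 0.005
```

```bash
python3 - <<'E'
from h import *
s=r.sense();print(s["t"],s["ee_pos"].round(4),s["force"].round(2),s["joint_pos"].round(2))
snap("side","side24")
E
```

```text
21.2333 [ 0.556  -0.0138  0.2074] [-0.65 -0.22  0.75] [ 0.26  0.17 -0.35  1.72  0.06  1.25 -0.11]
```

View pics/side24.png

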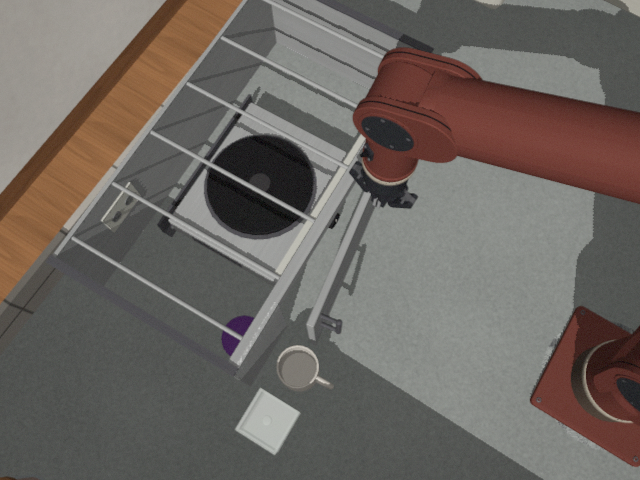

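Emit:
apply_moves(
  plan=[
    {"dx": 0.1, "dy": 0.03, "dz": 0, "wx": 0, "wy": 0, "wz": 0},
    {"dx": 0.2, "dy": 0.06, "dz": 0, "wx": 0, "wy": 0, "wz": 0},
    {"dx": 0.3, "dy": 0.08, "dz": 0, "wx": 0, "wy": 0, "wz": 0},
    {"dx": 0.4, "dy": 0.1, "dz": 0, "wx": 0, "wy": 0, "wz": 0},
    {"dx": 0.5, "dy": 0.12, "dz": 0, "wx": 0, "wy": 0, "wz": 0},
    {"dx": 0.58, "dy": 0.14, "dz": 0, "wx": 0, "wy": 0, "wz": 0},
    {"dx": 0.66, "dy": 0.15, "dz": 0, "wx": 0, "wy": 0, "wz": 0},
  ],
)

```text
t: 21.87
ee_pos: [0.5817, -0.0078, 0.2075]
eef_rot: [0.707, 0.003, 0.004, -0.707]
force: [-1.9, -1.4, -0.9]
gripper_width: -0.002
```

```bash
python3 - <<'E'
from h import *
s=r.sense();print(s["t"],s["ee_pos"].round(4),s["force"].round(2),s["joint_pos"].round(2))
c=snap("side","side25"); crop(c,230,130,200,200,3,"s25z")
E
```

```text
21.8667 [ 0.5817 -0.0078  0.2075] [-1.91 -1.35 -0.88] [ 0.24  0.23 -0.35  1.66  0.08  1.26 -0.13]
```

View pics/s25z.png

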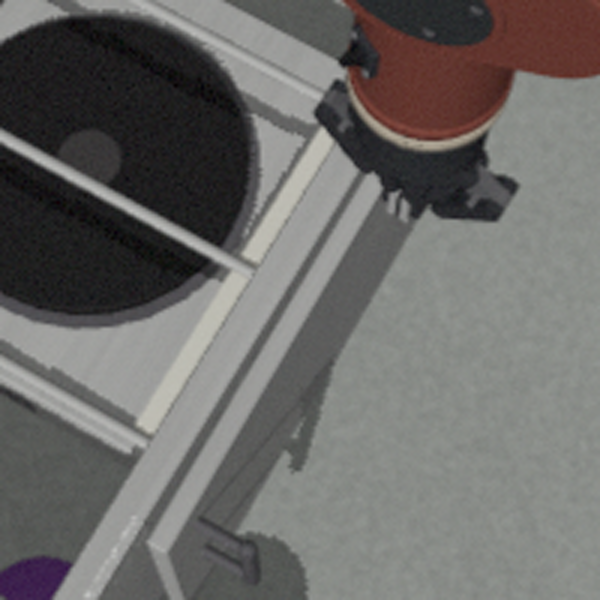

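Emit:
apply_moves(
  plan=[
    {"dx": 0.06, "dy": 0, "dz": 0, "wx": 0, "wy": 0, "wz": 0},
    {"dx": 0.12, "dy": 0, "dz": 0, "wx": 0, "wy": 0, "wz": 0},
    {"dx": 0.17, "dy": 0, "dz": 0, "wx": 0, "wy": 0, "wz": 0},
    {"dx": 0.17, "dy": 0, "dz": 0, "wx": 0, "wy": 0, "wz": 0},
  ],
)

```text
t: 22.25
ee_pos: [0.5839, -0.0075, 0.2075]
eef_rot: [0.708, -0.0, 0.0, -0.707]
force: [-26.4, -0.4, 15.7]
gripper_width: 0.0
```

```bash
python3 - <<'E'
from h import *
s=r.sense();print(s["t"],s["ee_pos"].round(4),s["force"].round(2))
c=snap("side","side26"); crop(c,230,130,200,200,3,"s26z")
E
```

```text
22.25 [ 0.5839 -0.0075  0.2075] [-26.35  -0.38  15.73]
```

View pics/s26z.png

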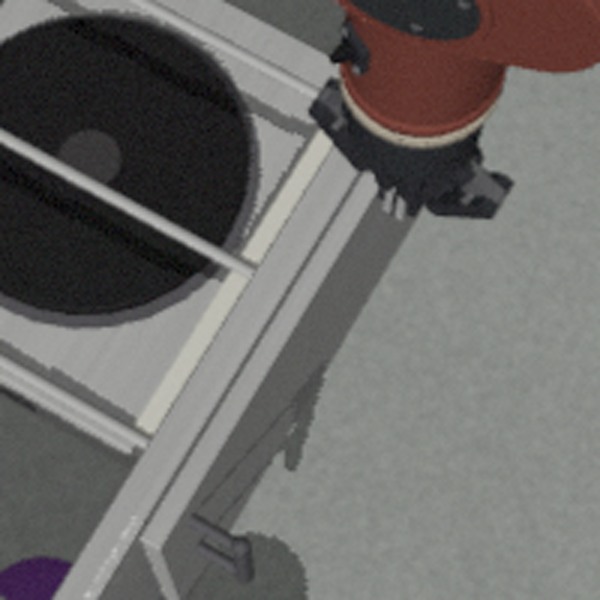

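```bash
python3 - <<'E'
from h import *
c=snap("side"); s=r.sense(); print(s["force"].round(1),s["moment"].round(2))
im=cv2.resize(c["img"][200:340,240:400,::-1],None,fx=4.5,fy=4.5,interpolation=cv2.INTER_CUBIC);clean=im.copy()
for x,col in((-15,(0,0,255)),(-1,(0,255,0)),(0,(255,0,0))):
    for y in range(0,231,15):
        p=Gi(x,y);u=(proj(c,[*p,.23 if x else .236])-[240,200])*4.5;cv2.circle(im,tuple(int(k) for k in u),2,col,-1)
cv2.imwrite("pics/d26.png",im);cv2.imwrite("pics/d26c.png",clean)
E
```

```text
[-25.1  -0.3  15.1] [-0.01  5.02  0.06]
```

View pics/d26.png

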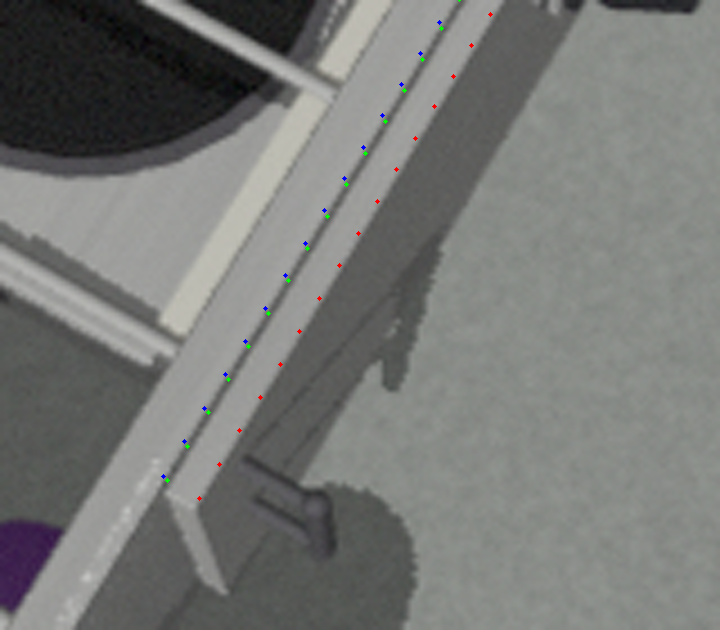

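View pics/d26c.png

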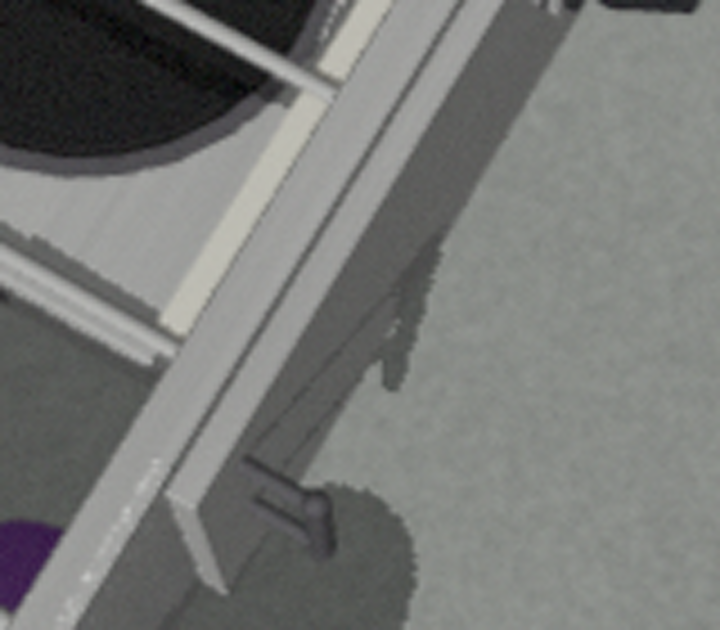

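Emit:
apply_moves(
  plan=[
    {"dx": -0.1, "dy": 0, "dz": 0, "wx": 0, "wy": 0, "wz": 0},
    {"dx": -0.3, "dy": 0, "dz": 0, "wx": 0, "wy": 0, "wz": 0},
    {"dx": -0.8, "dy": 0, "dz": 0.3, "wx": 0, "wy": 0, "wz": 0},
    {"dx": -1.6, "dy": 0.3, "dz": 0.8, "wx": 0, "wy": 0, "wz": 0},
    {"dx": -2.4, "dy": 0.5, "dz": 1.3, "wx": 0, "wy": 0, "wz": 0},
    {"dx": -3.0, "dy": 0.6, "dz": 1.8, "wx": 0, "wy": 0, "wz": 0},
    {"dx": -3.0, "dy": 0.6, "dz": 1.8, "wx": 0, "wy": 0, "wz": 0},
    {"dx": -3.0, "dy": 0.6, "dz": 1.8, "wx": 0, "wy": 0, "wz": 0},
  ],
)

```text
t: 23.02
ee_pos: [0.4683, 0.0165, 0.2813]
eef_rot: [0.708, 0.005, 0.005, -0.706]
force: [0.1, -0.3, 0.2]
gripper_width: -0.001
```

```bash
python3 - <<'E'
from h import *
s=r.sense();print(s["t"],s["ee_pos"].round(4),s["force"].round(2),s["dq"].round(3))
d=snap("scene","scene27");c=snap("side","side27")
g=cv2.cvtColor(d["img"],cv2.COLOR_RGB2GRAY).astype(np.float32)
for y in (140,110,-60,-75,-110,-120):
    xs=np.arange(290,330,.5);v=[]
    for x in xs:
        p=Gi(x,y);u=proj(d,[p[0],p[1],.074]);v.append(cv2.getRectSubPix(g,(1,1),(float(u[0]),float(u[1])))[0,0])
    v=np.array(v);k=np.argmin(np.gradient(v));print(y,xs[k])
E
```

```text
23.0167 [0.4683 0.0165 0.2813] [ 0.06 -0.35  0.19] [ 0.002  0.061  0.012  0.004  0.013 -0.019 -0.003]
140 315.0
110 315.0
-60 313.5
-75 314.0
-110 313.5
-120 313.5
```

View pics/scene27.png

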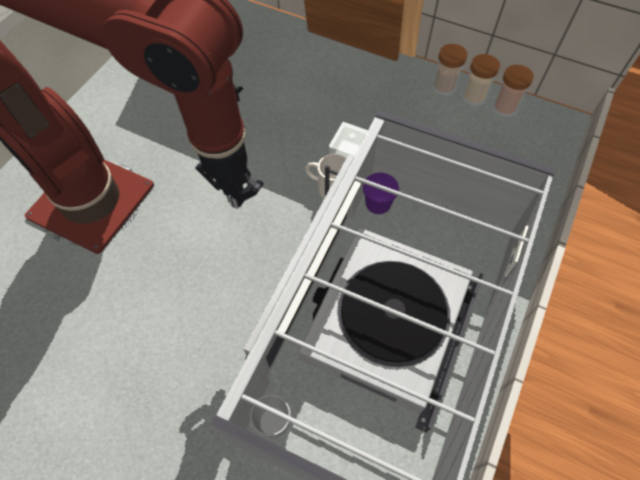

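View pics/side27.png

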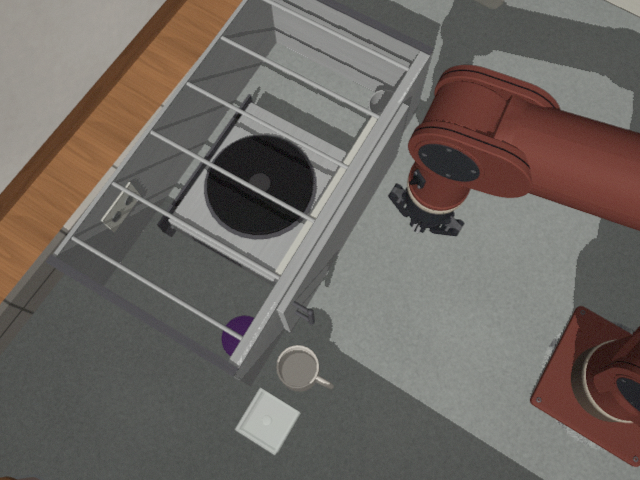

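```bash
python3 - <<'E'
from workcell import r
print(r.job_done())
E
```

```text
the job is handed in; nothing more can be done
None
```

The hot plate is back against both buffers and the door is shut. I handed the job in at about 23 s of the 72 s allowed; no verdict was reported.

**Hot plate:** I walked it in with seven pushes on the two front corners in turn. It stayed within about 6° of square in every picture. The pushes ended with each corner stopping firmly: about 45–50 N with almost no further movement. A last check push on the left corner reached 64 N, well under the 120 N limit but firmer than I meant for "gently".

**Door:** I swung it shut from its outer face until it met its stop at about 26 N. In the side picture its edge matched the shut position to about a pixel, and it stayed shut after the arm drew back.

**Last checks:**
- The plate's back edge measured 315 mm into the garage on the left and 313.5 mm on the right. That is within what the cameras can tell, but they alone could not rule out a 1 mm gap on the right; the firm stop there is why I take it as touching.
- The four small things and the frame look untouched in the last pictures.
- The arm was clear of everything, with wrist force near zero.

**What went wrong on the way:**
- My first move was refused because of its format; nothing moved.
- The first right-corner push started about 30 mm too close to the middle, because the sideways move stopped short. The fingers were on steel about 3 mm from the control panel by measurement. I stopped, backed off and moved over to the corner before continuing.

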